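Fetch the screw dish from behind the bench chemicals

TASK

The steel screw dish is boxed in behind the spray can, the square bottle and the jar on the black spill sheet. Move those three onto the blue side mat so that all of them stand there together, then fetch the dish and nest it fully down in the matching dark base dish, turned so that the outlines match. Then put the can, the bottle and the jar back upright, each on the very spot where it stood at the start, and leave the multimeter, the charger and the screwdriver alone.

Things in the scene. Friction and masses are not known exactly. Their poses are not given: they have to be found in the camera images.
- can: White spray can, red band, full-width cap: upright cylinder, 50 mm diameter up to 112 mm, bevelled top at 120 mm, about 0.3 kg. Origin: centre of underside, z up. One of three containers in a row along the spill sheet's y, 68 mm apart, in any order. Take it from above, fingers closing along the sheet's x (one finger above the low dish): no finger room between neighbours.
- bottle: Grey bottle of square section 44 x 44 mm, body 95 mm high with paper band, on it a black round cap, 24 mm diameter, to 113 mm; about 0.22 kg. Origin: centre of underside, z up, x and y square to its faces. Another of the row of three; its x is within about 0.2 rad of the spill sheet's x: take it with the fingers closing along its own x.
- jar: Wide amber jar with black lid of the same diameter: upright cylinder, 60 mm diameter, 90 mm high, about 0.3 kg. Origin: centre of underside, z up. The third of the row; take it like the can.
- dish: Loose steel dish behind the row, 32 mm high, walls 2.5 mm, about 0.12 kg. D-shaped outline: 56 mm deep along x, 92 mm long along y; long straight side at x=-28 mm, short parallel side (44 mm) at x=+28 mm, ends y=+-46 mm from x=-28 to -4 mm, then slanted. Origin: middle of that 56 x 92 mm on the underside, z up. Grip across the 56 mm (along x), in the top 18 mm to stay clear of the base dish.
- nest: Shallow dark steel base dish, fixed, left or right of the spill sheet, yaw within 1 rad. Same D shape and axes as the screw dish, inside 5 mm wider all round; outside 71 x 107 mm, 14 mm high, floor 3 mm. Origin: middle of its underside, on the bench, z up. Nested: same origin in plan, same yaw (not half a turn off), screw dish's underside 3 mm above this origin.
- mat: Blue flat side mat, fixed, 260 mm along its x, 120 mm along its y, 4 mm thick. Origin: centre of underside, on the bench. It lies on the other side of the spill sheet from the base dish, empty at the start, with room for the three containers in a row along its x.
- tray: Black flat rubber spill sheet, fixed, 180 mm along its x, 240 mm along its y, 4 mm thick; the containers and the screw dish stand on it at the start. Origin: centre of underside, on the bench. The row of containers is about 35 mm to the robot side of its middle, the dish about 45 mm to the far side.
- meter: Black multimeter with orange ends lying beyond the spill sheet, 88 x 170 x 42 mm high. Origin: centre of its underside. To be left alone.
- adaptor: Black laptop charger block between the robot and the spill sheet, 50 x 115 x 30 mm. Origin: centre of its underside. To be left alone.
- driver: Screwdriver lying beyond the spill sheet, about 30 mm thick at most. To be left alone.
Not all that is in view belongs to the job. What is shaped like the can but pink is not meant. What is shaped like the jar but green is not meant.

How it is judged:
By the outcome, as a careful person would: the job done as asked, in the order asked, and still so for the second after the job is handed in, with the robot touching nothing.
It also fails if it takes over 144 s, if anything falls off the work surface, if the arm or the gripper's body presses on something with over 40 N, if the wrist force passes 120 N, or if a joint passes its speed limit or range.

ROBOT

A 6-joint arm with a two-finger parallel gripper is mounted at the origin on the work surface. World frame = base frame: x ahead of the robot, y to its left, z up, the work surface at z = 0. Lengths are in mm, angles in rad, forces in N, time in s.
With the tool pointing down it reaches from about 350 to 975 mm from the base axis. Payload 7.1 kg.
Tool frame: the origin (TCP) lies at the very end of the fingers, on their centre line; the grasp point (between the pads) lies 19 mm behind it; x points along the fingers, y is the direction in which the jaws open and shut, and the axes are right-handed (so a half turn about x gives the same grasp; the last joint's range is limited). The gripper opens to 88 mm and grips with 3 to 60 N. Pads are 20 mm wide; open, the fingers measure 115 mm over their backs; the gripper's body (75 mm by 178 mm) begins 61 mm behind the grasp point.
Start: joints at [1.261, 0.423, 1.63, -0, 1.089, -0.019], TCP at [179.167, 598.752, 222.675] pointing down, gripper open.
Joint ranges: [-3, 3], [-0.9, 2.11], [0.09, 2.58], [-1.31, 4.45], [0.11, 2.69], [-2.54, 2.54]. Speed limits (rad/s): [2.39, 2.39, 3.01, 3.14, 3.14, 3.14].

INTERFACE

Orientations are given as a rotation vector (axis times angle).
In Python, from workcell import ctrl gives the robot as it stands. The module is installed in compiled form; this text tells all that it offers.
- The arm moves only by the tool carry_out, never from a script. Its argument "commands" is a list of rows, each a list of 6 numbers: the shift along the tool's x, y, z in m, then the turn, a rotation vector about the tool's x, y, z in degrees. In form: [[tx, ty, tz, rx, ry, rz], ...]. A call has 1 to 8 rows; each row shifts and turns the pose as measured when the row begins, along the tool's axes as they then stand; what a row does not reach is not made up. A row lasts 1/8 s, in which the tool goes at most 62.5 mm and 10.7 degrees, less where a joint would pass 70% of its speed; a pose out of reach is approached as far as the arm can. A call with a gripper value outside its range is refused whole. "grip" is the closure, from 0 (fully open) to 1 (shut), set as the call begins (left out, the last holds). The fingers move at their own pace and stop on an object; the grip force is fixed at half the most. Time passes only in rows, so rows that do not move let the fingers close. It gives the time, the measured TCP pose, the force and the opening at its end, in the units of the state.
- ctrl.get_obs(): the state, without advancing time (a new reading comes with each control period).
- ctrl.get_image(name): name is "side" or "top"; returns a dict with "pixels" (384x512x3 uint8, blue, green, red), "intrinsics" (3x3 intrinsics, pixels), "dist_coeffs" ([k1, k2, p1, p2, k3] as OpenCV has them; the pictures are not rectified), "rvec" (rotation vector, rad) and "tvec" (3), from world to camera coordinates, as OpenCV has them. Camera axes: x right, y down, z forward; pixel columns grow to the right and rows downward; lengths in mm; the calibration is good to about 2 mm. A picture is of the moment at which its call begins. There is no depth.
- ctrl.close_job(): hands the job in, once; it reports no verdict.
The state is a dict: "t": time; "qpos": joint angles; "qvel": joint speeds; "joint_torque": joint torques, N m; "ee_pos": TCP position; "orientation": TCP orientation; "ft_force": force on the tool from outside, world axes, zero at the start; "moment": the same for the moment, N m; "width": finger opening in mm.
Only numpy, scipy, OpenCV 4.12 (cv2) and the standard library are available. Lean on these libraries where they do the work, as an engineer would, in place of code of your own. Each camera call takes 0.05 s, during which the arm holds its last target. There are 200 camera calls.

## Working session

There is one attempt and no reset: what is moved stays moved. The work goes in short steps, Python scripts to look and compute and a tool call to move; the robot and the scene stay as the last step left them, time stands still between calls to the robot, and variables do not carry over. Pictures are saved under pics/ and viewed, about 12 in all and at most 16, crops included, and the job is handed in when it is done.

Besides the shell and the picture viewer there is one more tool, called after "Emit:" by a JSON object that holds its "fn" and its "kwargs". carry_out: Moves the arm, as the interface text tells. Its arguments: {"type":"object","properties":{"commands":{"type":"array"},"grip":{"type":"number"}},"required":["commands"]}

```bash
mkdir -p pics; cat > h.py <<'E'
import numpy as np, cv2
from workcell import ctrl
from scipy.spatial.transform import Rotation as R
def snap(n,f=None):
    im=ctrl.get_image(n); np.savez(f'pics/{f or n}.npz',**{k:np.array(v) for k,v in im.items()})
    cv2.imwrite(f'pics/{f or n}.png',im['pixels']); return im
def load(f): return dict(np.load(f'pics/{f}.npz'))
def ray(im,px):
    K=np.array(im['intrinsics'],float);d=np.array(im['dist_coeffs'],float)
    p=cv2.undistortPoints(np.array(px,float).reshape(-1,1,2),K,d)[:,0]
    Rm=cv2.Rodrigues(np.array(im['rvec'],float))[0];t=np.array(im['tvec'],float).ravel()
    return -Rm.T@t, np.c_[p,np.ones(len(p))]@Rm
def onz(im,px,z):
    c,d=ray(im,px); z=np.broadcast_to(z,len(d)); return c+d*((z-c[2])/d[:,2])[:,None]
def tri(a,pa,b,pb):
    c1,d1=ray(a,pa);c2,d2=ray(b,pb);out=[]
    for u,v in zip(d1,d2):
        s=np.linalg.lstsq(np.c_[u,-v],c2-c1,rcond=None)[0]
        p,q=c1+s[0]*u,c2+s[1]*v; out.append(np.r_[(p+q)/2,np.linalg.norm(p-q)])
    return np.array(out)
def proj(im,P): return cv2.projectPoints(np.array(P,float).reshape(-1,1,3),np.array(im['rvec'],float),np.array(im['tvec'],float),np.array(im['intrinsics'],float),np.array(im['dist_coeffs'],float))[0][:,0]
def crop(f,x0,y0,x1,y1,s,o):
    i=cv2.imread(f'pics/{f}.png')[y0:y1,x0:x1]; cv2.imwrite(f'pics/{o}.png',cv2.resize(i,None,fx=s,fy=s,interpolation=cv2.INTER_CUBIC))
E
python3 - <<'E'
from h import *
np.set_printoptions(suppress=True,precision=4)
for n in('top','side'):
    im=snap(n); c,d=ray(im,[[256,192]]); print(n,c,d)
a=cv2.imread('pics/top.png');b=cv2.imread('pics/side.png')
o=ctrl.get_obs(); print(o['ee_pos'],o['orientation'],R.from_rotvec(o['orientation']).as_matrix(),o['width'],o['t'],o['ft_force'])
E
```

```text
top [ 541.1051    9.0546 1212.1589] [[ 0.065   0.0122 -0.9978]]
side [ 412.2473 -816.0917  530.4361] [[ 0.1999  0.8432 -0.499 ]]
[179.0329 598.2865 221.977 ] [ 0.2271  1.5589 -0.2293] [[-0.0004  0.2867  0.958 ]
 [-0.0013  0.958  -0.2867]
 [-1.     -0.0014  0.    ]] 87.800522560048 0.1 [ 0.2916 -0.5841 -0.044 ]
```

```bash
python3 -c "
import cv2
for n in('top','side'):cv2.imwrite(f'pics/{n}_v.png',cv2.resize(cv2.imread(f'pics/{n}.png'),(768,576),interpolation=cv2.INTER_CUBIC))"
```

```text
(no output)
```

View pics/top_v.png

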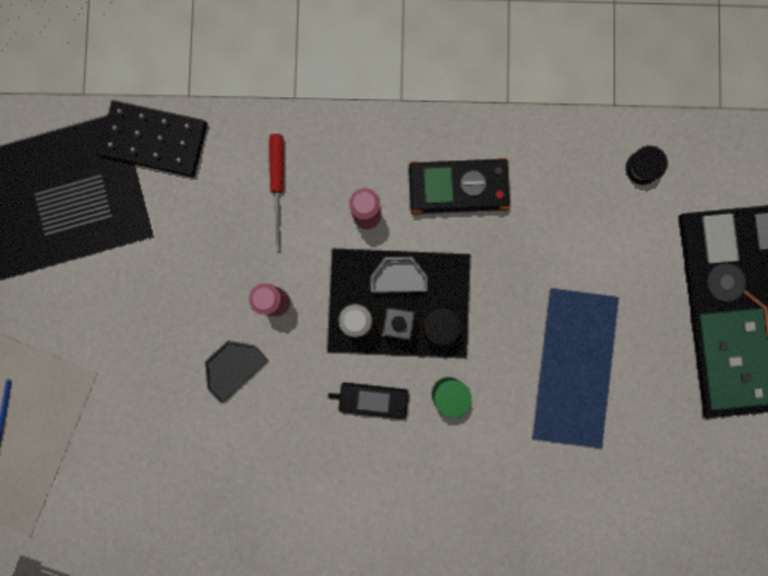

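View pics/side_v.png

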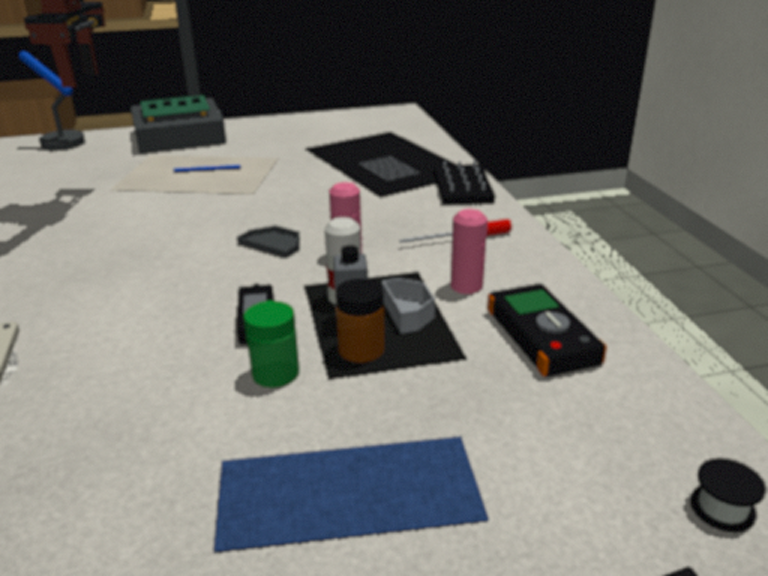

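Top view: can (355,320), bottle (398,323), jar (443,327) in a row on the sheet. The dish is behind them at (399,275), the nest on the left at (235,370) and the mat on the right at (576,368). Pink can look-alikes are at (266,299) and (365,207), and a green jar is at (453,398). Next I'll make closer crops.

```bash
python3 - <<'E'
from h import *
crop('top',210,160,320,245,7,'top_c')
crop('side',200,135,315,255,5,'side_c')
a=cv2.imread('pics/top.png')[218:274,130:186];b=cv2.imread('pics/side.png')[140:180,150:210]
cv2.imwrite('pics/nest_c.png',np.hstack([cv2.resize(a,(392,392),interpolation=cv2.INTER_CUBIC),cv2.copyMakeBorder(cv2.resize(b,(360,240),interpolation=cv2.INTER_CUBIC),0,152,0,0,0)]))
E
```

```text
(no output)
```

View pics/top_c.png

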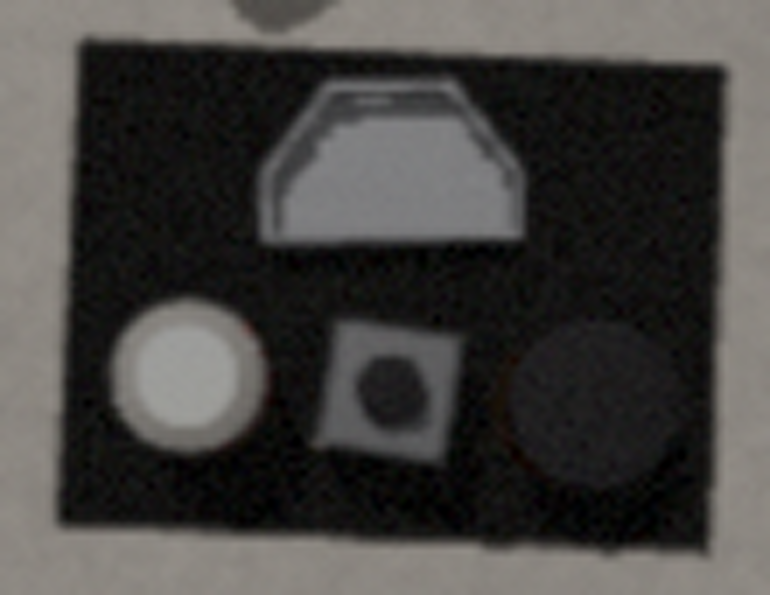

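View pics/side_c.png

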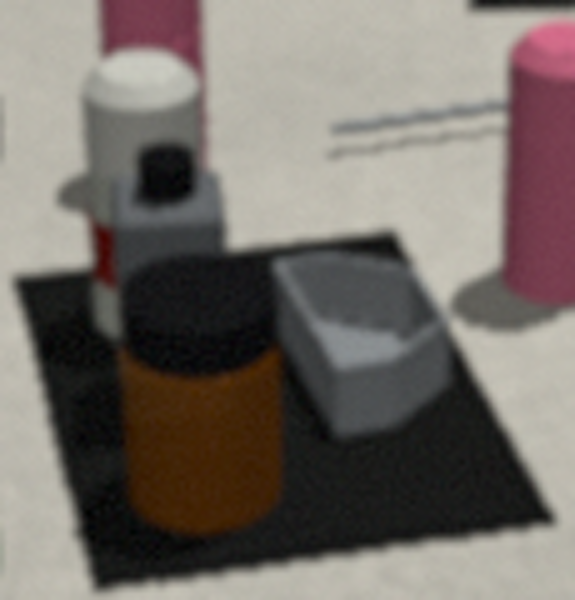

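View pics/nest_c.png

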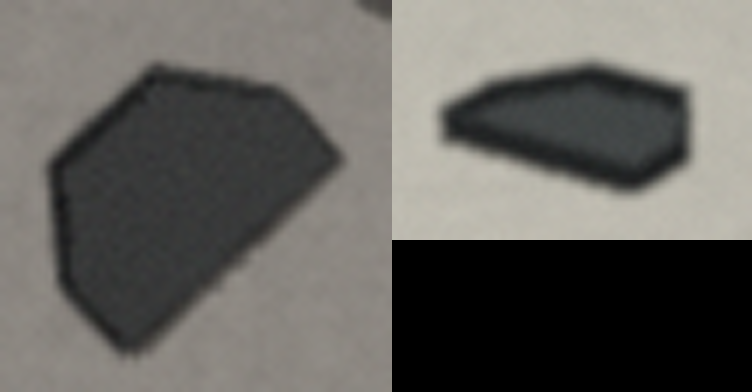

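```bash
cat > m.py <<'E'
from h import *
from scipy.optimize import least_squares
np.set_printoptions(suppress=True,precision=2)
T,S=load('top'),load('side')
u=lambda p,s,x,y:(np.array(p,float)+.5)/s-.5+np.array([x,y])
tc=lambda p:u(p,7,210,160); sc=lambda p:u(p,5,200,135)
def fit(mod,obs,x0,freez=False):
    # obs: list of (img, idx, px)
    def pts(v): c,s=np.cos(v[3]),np.sin(v[3]); return np.c_[mod[:,0]*c-mod[:,1]*s+v[0],mod[:,0]*s+mod[:,1]*c+v[1],mod[:,2]+v[2]]
    f=lambda v:np.concatenate([(proj(i,pts(v)[k])-p).ravel() for i,k,p in obs]+[[0.02*(v[2]-x0[2])*(50 if freez else 0)]])
    r=least_squares(f,x0,x_scale=[10,10,10,.1]); return r.x,np.sqrt(np.mean(r.fun**2))
def D(g,z): # outline grown g
    return np.array([[-28-g,46+g,z],[-28-g,-46-g,z],[-4+g*.4,-46-g,z],[28+g,-22-g*.6,z],[28+g,22+g*.6,z],[-4+g*.4,46+g,z]])
E
cat > m1.py <<'E'
from m import *
tr=np.array([[90,120,4],[90,-120,4],[-90,-120,4],[-90,120,4]])
tp=tc([(82,42),(722,68),(708,550),(60,522)])
sp=sc([(395,235),(552,520),(97,588),(18,280)])
print('tray',fit(tr,[(T,range(4),tp),(S,range(4),sp)],[500,0,0,0]), 'top only',fit(tr,[(T,range(4),tp)],[500,0,0,0],True))
mt=np.array([[130,60,4],[130,-60,4],[-130,-60,4],[-130,60,4]])
mp=u([(551,289),(618,296),(602,447),(533,438)],1.5,0,0)
ms=u([(461,438),(485,520),(216,548),(222,461)],1.5,0,0)
print('mat',fit(mt,[(T,range(4),mp),(S,range(4),ms)],[400,-300,0,0]))
d=tc([(258,243),(523,241),(523,160),(455,80),(325,80),(260,170)])
ds=sc([(275,262),(337,368),(447,320)])
print('dish',fit(D(0,32),[(T,range(6),d),(S,[0,1,3],ds)],[550,0,4,0]),fit(D(0,32),[(T,range(6),d)],[550,0,4,0],True))
n=u([(130,353),(343,158),(280,90),(155,67),(50,162),(62,285)],7,130,218)
ns=u(np.array([(445,110),(690,95),(638,180)])-[392,0],6,150,140)
for g in(7.5,):
  print('nest',fit(D(g,14),[(T,range(6),n)],[400,200,0,.8],True))
  v=fit(D(g,14),[(T,range(6),n)],[400,200,0,.8],True)[0]
  c,s=np.cos(v[3]),np.sin(v[3]); P=D(g,14); print((proj(S,np.c_[P[:,0]*c-P[:,1]*s+v[0],P[:,0]*s+P[:,1]*c+v[1],P[:,2]])-[150,140]+.5)*6-.5+[392,0])
print(tri(T,tc([(188,375),(392,392),(595,404)]),S,sc([(142,65),(167,158),(200,294)])), 'can,bottle cap,jar')
print(onz(T,tc([(188,375),(392,392),(595,404)]),[124,117,94]))
b=onz(T,tc([(337,318),(464,335),(444,465),(318,448)]),99);print(b,b.mean(0))
for i in range(4): e=b[(i+1)%4]-b[i]; print(np.degrees(np.arctan2(e[1],e[0])),np.linalg.norm(e))
E
python3 m1.py
```

```text
tray (array([596.3 ,  -1.09,  -4.59,  -0.02]), np.float64(0.7044299749010294)) top only (array([595.77,  -1.64,  -0.22,  -0.02]), np.float64(0.7770970026106067))
mat (array([ 493.26, -303.85,   -3.85,   -0.11]), np.float64(1.3108150471029705))
dish (array([642.77,   0.62,   1.81,   0.04]), np.float64(0.487494410611367)) (array([642.71,   0.62,   4.05,   0.04]), np.float64(0.5348919385590273))
nest (array([481.11, 278.61,  -0.05,   0.77]), np.float64(0.43479226596740456))
[[434.54 107.16]
 [633.45 165.45]
 [686.21 132.72]
 [688.92  85.74]
 [592.41  59.37]
 [489.24  76.97]]
[[562.72  66.04 123.17   1.18]
 [559.14  -1.29 113.42   1.57]
 [557.02 -70.25  90.79   1.32]] can,bottle cap,jar
[[562.12  66.09 124.  ]
 [558.31  -1.13 117.  ]
 [556.33 -69.9   94.  ]]
[[583.01  17.8   99.  ]
 [578.34 -25.04  99.  ]
 [534.57 -19.32  99.  ]
 [539.21  23.08  99.  ]] [558.78  -0.87  99.  ]
-96.21022658045283 43.09790262817414
172.55724609337403 44.14704414926171
83.75674954202135 42.66072512856273
-6.87575816073528 44.115217483432026
```

```bash
cat > plan.py <<'E'
import sys
from h import *
def st():
    o=ctrl.get_obs(); M=R.from_rotvec(o['orientation']).as_matrix(); p=np.array(o['ee_pos'])
    print('t %.2f'%o['t'],'TCP',p.round(1),'az %.1f'%np.degrees(np.arctan2(M[1,1],M[0,1])),'tilt',(M[2]*57.3).round(2)[1:], 'w %.1f'%o['width'],'F',np.array(o['ft_force']).round(1),'q',np.array(o['qpos']).round(2)); return p,M
def plan(*way):  # way: x,y,z,az(deg) ; prints rows per leg from the current pose
    p,M=st(); 
    for w in way:
        q=np.array(w[:3],float); a=np.radians(w[3]); N=np.array([[0,np.cos(a),np.sin(a)],[0,np.sin(a),-np.cos(a)],[-1,0,0]])
        rv=R.from_matrix(M.T@N).as_rotvec(); n=int(max(1,np.ceil(np.linalg.norm(q-p)/58),np.ceil(np.degrees(np.linalg.norm(rv))/10)))
        print(w,'rows',n)
        for i in range(n):
            s=M.T@(q-p)/n; Mi=M@R.from_rotvec(rv*i/n).as_matrix()
            print('  ',np.r_[(Mi.T@(q-p)/n/1000).round(4),np.degrees(rv/n).round(1)].tolist())
        p,M=q,N
if __name__=='__main__': plan(*[[float(v) for v in a.split(',')] for a in sys.argv[1:]])
E
python3 - <<'E'
from m import *
print(onz(T,u([(365,203),(266,298),(453,390),(459,186)],1.5,0,0),[124,124,94,42]))
E
python3 plan.py 556.5,-70,200,-2 556.5,-70,58,-2
```

```text
[[743.63  55.5  124.  ]
 [592.45 203.79 124.  ]
 [456.94 -88.99  94.  ]
 [791.38 -97.12  42.  ]]
t 0.10 TCP [179.  598.3 222. ] az 73.3 tilt [-0.08  0.  ] w 87.8 F [ 0.3 -0.6 -0. ] q [ 1.26  0.42  1.63 -0.    1.09 -0.02]
[556.5, -70.0, 200.0, -2.0] rows 14
   [0.0016, -0.038, 0.0395, 5.4, 0.0, 0.0]
   [0.0016, -0.0341, 0.0429, 5.4, 0.0, 0.0]
   [0.0016, -0.03, 0.0459, 5.4, 0.0, 0.0]
   [0.0016, -0.0255, 0.0485, 5.4, 0.0, 0.0]
   [0.0016, -0.0209, 0.0507, 5.4, 0.0, 0.0]
   [0.0016, -0.016, 0.0524, 5.4, 0.0, 0.0]
   [0.0016, -0.011, 0.0537, 5.4, 0.0, 0.0]
   [0.0016, -0.0059, 0.0545, 5.4, 0.0, 0.0]
   [0.0016, -0.0008, 0.0548, 5.4, 0.0, 0.0]
   [0.0016, 0.0044, 0.0546, 5.4, 0.0, 0.0]
   [0.0016, 0.0095, 0.054, 5.4, 0.0, 0.0]
   [0.0016, 0.0145, 0.0529, 5.4, 0.0, 0.0]
   [0.0016, 0.0194, 0.0513, 5.4, 0.0, 0.0]
   [0.0016, 0.0241, 0.0492, 5.4, 0.0, 0.0]
[556.5, -70.0, 58.0, -2.0] rows 3
   [0.0473, 0.0, 0.0, 0.0, 0.0, 0.0]
   [0.0473, 0.0, 0.0, 0.0, 0.0, 0.0]
   [0.0473, 0.0, 0.0, 0.0, 0.0, 0.0]
```

Emit:
{"fn": "carry_out", "kwargs": {"commands": [[0.0016, -0.038, 0.0395, 5.4, 0, 0], [0.0016, -0.0341, 0.0429, 5.4, 0, 0], [0.0016, -0.03, 0.0459, 5.4, 0, 0], [0.0016, -0.0255, 0.0485, 5.4, 0, 0], [0.0016, -0.0209, 0.0507, 5.4, 0, 0], [0.0016, -0.016, 0.0524, 5.4, 0, 0], [0.0016, -0.011, 0.0537, 5.4, 0, 0], [0.0016, -0.0059, 0.0545, 5.4, 0, 0]], "grip": 0}}

```text
t: 1.1
ee_pos: [394.5, 205.5, 207.4]
orientation: [0.825, 1.407, -0.828]
ft_force: [1.0, 1.2, -0.1]
width: 87.8
```

Emit:
{"fn": "carry_out", "kwargs": {"commands": [[0.0016, -0.0008, 0.0548, 5.4, 0, 0], [0.0016, 0.0044, 0.0546, 5.4, 0, 0], [0.0016, 0.0095, 0.054, 5.4, 0, 0], [0.0016, 0.0145, 0.0529, 5.4, 0, 0], [0.0016, 0.0194, 0.0513, 5.4, 0, 0], [0.0016, 0.0241, 0.0492, 5.4, 0, 0], [0, 0, 0, 0, 0, 0]]}}

```text
t: 1.98
ee_pos: [552.2, -99.1, 196.9]
orientation: [1.267, 1.169, -1.27]
ft_force: [-0.8, 1.2, -0.1]
width: 87.8
```

```bash
python3 plan.py 556.5,-70,200,-2 556.5,-70,58,-2
```

```text
t 1.98 TCP [552.2 -99.1 196.9] az -4.7 tilt [-0.02  0.09] w 87.8 F [-0.8  1.2 -0.1] q [-0.2   0.36  1.79 -0.    0.99 -0.12]
[556.5, -70.0, 200.0, -2.0] rows 1
   [-0.0031, 0.002, -0.0294, -2.7, 0.1, 0.0]
[556.5, -70.0, 58.0, -2.0] rows 3
   [0.0473, 0.0, 0.0, 0.0, 0.0, 0.0]
   [0.0473, 0.0, 0.0, 0.0, 0.0, 0.0]
   [0.0473, 0.0, 0.0, 0.0, 0.0, 0.0]
```

Emit:
{"fn": "carry_out", "kwargs": {"commands": [[-0.003, 0.002, -0.0294, -2.7, 0, 0], [0, 0, 0, 0, 0, 0], [0, 0, 0, 0, 0, 0]]}}

```text
t: 2.35
ee_pos: [554.4, -68.7, 198.7]
orientation: [1.23, 1.196, -1.236]
ft_force: [-0.4, -0.3, -0.0]
width: 87.8
```

```bash
python3 plan.py 556.5,-70,200,-2
```

```text
t 2.35 TCP [554.4 -68.7 198.7] az -1.8 tilt [-0.24  0.06] w 87.8 F [-0.4 -0.3 -0. ] q [-0.14  0.36  1.79 -0.    0.99 -0.11]
[556.5, -70.0, 200.0, -2.0] rows 1
   [-0.0013, 0.0021, 0.0013, 0.2, 0.1, 0.2]
```

Emit:
{"fn": "carry_out", "kwargs": {"commands": [[0.04, 0.0021, 0.0013, 0.2, 0.1, 0.2], [0.045, 0, 0, 0, 0, 0], [0.03, 0, 0, 0, 0, 0], [0.015, 0, 0, 0, 0, 0], [0, 0, 0, 0, 0, 0], [0, 0, 0, 0, 0, 0]]}}

```text
t: 3.1
ee_pos: [556.8, -70.2, 67.7]
orientation: [1.236, 1.19, -1.232]
ft_force: [0.6, -0.1, -0.2]
width: 87.6
```

```bash
python3 plan.py 556.5,-70,58,-2
```

```text
t 3.10 TCP [556.8 -70.2  67.7] az -2.0 tilt [ 0.19 -0.  ] w 87.6 F [ 0.6 -0.1 -0.2] q [-0.15  0.55  1.86  0.    0.72 -0.11]
[556.5, -70.0, 58.0, -2.0] rows 1
   [0.0097, -0.0004, -0.0001, 0.0, -0.0, -0.2]
```

Emit:
{"fn": "carry_out", "kwargs": {"commands": [[0.0097, 0, 0, 0, 0, 0], [0, 0, 0, 0, 0, 0]]}}

```text
t: 3.35
ee_pos: [558.2, -70.4, 59.3]
orientation: [1.238, 1.187, -1.23]
ft_force: [0.1, 0.5, -0.5]
width: 87.8
```

Emit:
{"fn": "carry_out", "kwargs": {"commands": [[0, 0, 0, 0, 0, 0], [0, 0, 0, 0, 0, 0], [0, 0, 0, 0, 0, 0], [0, 0, 0, 0, 0, 0], [0, 0, 0, 0, 0, 0]], "grip": 1}}

```text
t: 3.98
ee_pos: [558.2, -70.4, 60.0]
orientation: [1.238, 1.187, -1.23]
ft_force: [0.8, 0.1, -0.2]
width: 59.7
```

```bash
python3 plan.py 556.5,-70,118,-2 572.5,-313,118,-96 
```

```text
t 3.98 TCP [558.2 -70.4  60. ] az -2.0 tilt [0.4  0.02] w 59.7 F [ 0.8  0.1 -0.2] q [-0.15  0.57  1.86  0.    0.7  -0.11]
[556.5, -70.0, 118.0, -2.0] rows 2
   [-0.029, -0.0007, -0.0002, 0.0, 0.0, -0.2]
   [-0.029, -0.0008, -0.0002, 0.0, 0.0, -0.2]
[572.5, -313.0, 118.0, -96.0] rows 10
   [0.0, 0.0024, 0.0242, 9.4, 0.0, 0.0]
   [0.0, 0.0064, 0.0235, 9.4, 0.0, 0.0]
   [0.0, 0.0101, 0.0221, 9.4, 0.0, 0.0]
   [0.0, 0.0136, 0.0202, 9.4, 0.0, 0.0]
   [0.0, 0.0167, 0.0177, 9.4, 0.0, 0.0]
   [0.0, 0.0194, 0.0147, 9.4, 0.0, 0.0]
   [0.0, 0.0215, 0.0114, 9.4, 0.0, 0.0]
   [0.0, 0.0231, 0.0077, 9.4, 0.0, 0.0]
   [0.0, 0.0241, 0.0038, 9.4, 0.0, 0.0]
   [0.0, 0.0244, -0.0002, 9.4, 0.0, 0.0]
```

Emit:
{"fn": "carry_out", "kwargs": {"commands": [[-0.029, 0, 0, 0, 0, 0], [-0.029, 0, 0, 0, 0, 0], [0, 0.0024, 0.0242, 9.4, 0, 0], [0, 0.0064, 0.0235, 9.4, 0, 0], [0, 0.0101, 0.0221, 9.4, 0, 0], [0, 0.0136, 0.0202, 9.4, 0, 0], [0, 0.0167, 0.0177, 9.4, 0, 0], [0, 0.0194, 0.0147, 9.4, 0, 0]]}}

```text
t: 4.97
ee_pos: [563.1, -217.8, 116.1]
orientation: [1.928, 0.517, -1.927]
ft_force: [0.1, -0.1, -3.5]
width: 59.5
```

```bash
python3 plan.py 572.5,-313,100,-96 
```

```text
t 4.97 TCP [ 563.1 -217.8  116.1] az -60.0 tilt [-0.05 -0.06] w 59.5 F [ 0.1 -0.1 -3.5] q [-0.39  0.53  1.75  0.    0.87  0.66]
[572.5, -313.0, 100.0, -96.0] rows 4
   [0.004, 0.0218, 0.0099, 9.0, -0.0, 0.0]
   [0.004, 0.0231, 0.0063, 9.0, -0.0, 0.0]
   [0.004, 0.0238, 0.0026, 9.0, -0.0, 0.0]
   [0.004, 0.0239, -0.0011, 9.0, -0.0, 0.0]
```

Emit:
{"fn": "carry_out", "kwargs": {"commands": [[0, 0.0218, 0.0099, 9, 0, 0], [0, 0.0231, 0.0063, 9, 0, 0], [0.004, 0.0238, 0.0026, 9, 0, 0], [0.008, 0.017, 0, 6, 0, 0], [0.006, 0, 0, 0, 0, 0], [0, 0, 0, 0, 0, 0], [0, 0, 0, 0, 0, 0]]}}

```text
t: 5.85
ee_pos: [567.7, -308.3, 93.5]
orientation: [-2.178, 0.072, 2.189]
ft_force: [-0.3, -0.1, -4.0]
width: 59.7
```

```bash
python3 plan.py 572.5,-313,61,-96 
```

```text
t 5.85 TCP [ 567.7 -308.3   93.5] az -94.0 tilt [-0.24  0.31] w 59.7 F [-0.3 -0.1 -4. ] q [-0.52  0.61  1.65  0.    0.88  1.12]
[572.5, -313.0, 61.0, -96.0] rows 1
   [0.0324, 0.0045, -0.0053, 2.0, 0.3, 0.2]
```

Emit:
{"fn": "carry_out", "kwargs": {"commands": [[0.015, 0.0045, -0.0053, 2, 0.3, 0.2], [0.01, 0, 0, 0, 0, 0], [0.004, 0, 0, 0, 0, 0], [0, 0, 0, 0, 0, 0], [0, 0, 0, 0, 0, 0]]}}

```text
t: 6.48
ee_pos: [573.2, -312.0, 62.3]
orientation: [-2.167, 0.113, 2.167]
ft_force: [0.0, -0.2, -3.3]
width: 59.4
```

```bash
python3 plan.py 572.5,-313,60.5,-96 
```

```text
t 6.47 TCP [ 573.2 -312.    62.3] az -96.0 tilt [-0.03  0.01] w 59.4 F [ 0.  -0.2 -3.3] q [-0.52  0.66  1.65  0.    0.83  1.16]
[572.5, -313.0, 60.5, -96.0] rows 1
   [0.0018, 0.0011, 0.0006, -0.0, 0.0, 0.0]
```

Emit:
{"fn": "carry_out", "kwargs": {"commands": [[0.002, 0, 0, 0, 0, 0], [0.001, 0, 0, 0, 0, 0], [0, 0, 0, 0, 0, 0]]}}

```text
t: 6.85
ee_pos: [573.7, -312.2, 60.3]
orientation: [-2.169, 0.114, 2.166]
ft_force: [0.9, -0.5, -3.1]
width: 59.5
```

Emit:
{"fn": "carry_out", "kwargs": {"commands": [[0, 0, 0, 0, 0, 0], [0, 0, 0, 0, 0, 0], [0, 0, 0, 0, 0, 0]], "grip": 0}}

```text
t: 7.22
ee_pos: [574.8, -312.9, 61.5]
orientation: [-2.172, 0.115, 2.164]
ft_force: [0.7, 0.4, 0.1]
width: 85.5
```

```bash
python3 plan.py 570,-311,190,-96 558.5,-1,190,-6.7
```

```text
t 7.22 TCP [ 574.8 -312.9   61.5] az -96.0 tilt [ 0.06 -0.22] w 85.5 F [0.7 0.4 0.1] q [-0.52  0.67  1.65  0.    0.83  1.16]
[570.0, -311.0, 190.0, -96.0] rows 3
   [-0.0429, -0.0004, 0.0015, -0.0, -0.1, -0.0]
   [-0.0429, -0.0004, 0.0015, -0.0, -0.1, -0.0]
   [-0.0428, -0.0005, 0.0016, -0.0, -0.1, -0.0]
[558.5, -1.0, 190.0, -6.7] rows 9
   [0.0, -0.0341, 0.0049, -9.9, 0.0, 0.0]
   [0.0, -0.0345, -0.0011, -9.9, 0.0, 0.0]
   [0.0, -0.0337, -0.007, -9.9, 0.0, 0.0]
   [0.0, -0.032, -0.0127, -9.9, 0.0, 0.0]
   [0.0, -0.0294, -0.018, -9.9, 0.0, 0.0]
   [0.0, -0.0258, -0.0228, -9.9, 0.0, 0.0]
   [0.0, -0.0215, -0.0269, -9.9, 0.0, 0.0]
   [0.0, -0.0165, -0.0302, -9.9, 0.0, 0.0]
   [0.0, -0.0111, -0.0326, -9.9, 0.0, 0.0]
```

Emit:
{"fn": "carry_out", "kwargs": {"commands": [[-0.043, 0, 0, 0, 0, 0], [-0.043, 0, 0, 0, 0, 0], [-0.043, 0, 0, 0, 0, 0], [0, -0.0341, 0.0049, -9.9, 0, 0], [0, -0.0345, -0.0011, -9.9, 0, 0], [0, -0.0337, -0.007, -9.9, 0, 0], [0, -0.032, -0.0127, -9.9, 0, 0], [0, -0.0294, -0.018, -9.9, 0, 0]]}}

```text
t: 8.22
ee_pos: [567.6, -139.0, 196.1]
orientation: [1.767, 0.719, -1.754]
ft_force: [1.5, -0.0, -0.1]
width: 87.5
```

```bash
python3 plan.py 558.5,-1,180,-6.7
```

```text
t 8.22 TCP [ 567.6 -139.   196.1] az -45.2 tilt [ 0.48 -0.22] w 87.5 F [ 1.5 -0.  -0.1] q [-0.26  0.39  1.75 -0.    0.99  0.53]
[558.5, -1.0, 180.0, -6.7] rows 4
   [0.0039, -0.0261, -0.0227, -9.6, -0.0, -0.1]
   [0.0039, -0.022, -0.0267, -9.6, -0.0, -0.1]
   [0.004, -0.0172, -0.03, -9.6, -0.0, -0.1]
   [0.004, -0.0119, -0.0325, -9.6, -0.0, -0.1]
```

Emit:
{"fn": "carry_out", "kwargs": {"commands": [[0.004, -0.0261, -0.0227, -9.6, 0, 0], [0.004, -0.022, -0.0267, -9.6, 0, 0], [0.004, -0.0172, -0.03, -9.6, 0, 0], [0.004, -0.007, -0.022, -7, 0, 0], [0, 0, 0, 0, 0, 0], [0, 0, 0, 0, 0, 0]]}}

```text
t: 8.98
ee_pos: [559.5, -6.9, 180.9]
orientation: [1.316, 1.128, -1.304]
ft_force: [-0.5, 0.7, 0.3]
width: 87.8
```

```bash
python3 plan.py 558.5,-1,62,-6.7
```

```text
t 8.97 TCP [559.5  -6.9 180.9] az -8.1 tilt [0.72 0.12] w 87.8 F [-0.5  0.7  0.3] q [-0.03  0.38  1.82 -0.    0.94  0.11]
[558.5, -1.0, 62.0, -6.7] rows 3
   [0.0396, -0.0011, -0.002, -0.5, 0.0, -0.2]
   [0.0396, -0.0009, -0.002, -0.5, 0.0, -0.2]
   [0.0396, -0.0007, -0.0019, -0.5, 0.0, -0.2]
```

Emit:
{"fn": "carry_out", "kwargs": {"commands": [[0.03, 0, -0.006, -1.4, 0.1, -0.7], [0.04, 0, 0, 0, 0, 0], [0.025, 0, 0, 0, 0, 0], [0.015, 0, 0, 0, 0, 0], [0.004, 0, 0, 0, 0, 0], [0, 0, 0, 0, 0, 0], [0, 0, 0, 0, 0, 0]]}}

```text
t: 9.85
ee_pos: [565.3, -6.3, 67.4]
orientation: [1.307, 1.138, -1.298]
ft_force: [0.7, -0.1, 0.3]
width: 87.6
```

```bash
python3 plan.py 558.5,-1,62,-6.7
```

```text
t 9.85 TCP [565.3  -6.3  67.4] az -7.4 tilt [0.49 0.01] w 87.6 F [ 0.7 -0.1  0.3] q [-0.03  0.56  1.86 -0.    0.72  0.1 ]
[558.5, -1.0, 62.0, -6.7] rows 1
   [0.0054, -0.0075, -0.0043, -0.7, 0.0, -0.5]
```

Emit:
{"fn": "carry_out", "kwargs": {"commands": [[0.002, -0.0075, -0.0043, -0.7, 0, -0.5], [0.002, 0, 0, 0, 0, 0], [0, 0, 0, 0, 0, 0], [0, 0, 0, 0, 0, 0]]}}

```text
t: 10.35
ee_pos: [558.8, -0.4, 64.7]
orientation: [1.295, 1.151, -1.293]
ft_force: [0.1, -0.3, -0.1]
width: 87.8
```

```bash
python3 plan.py 558.5,-1,62,-6.7
```

```text
t 10.35 TCP [ 5.588e+02 -4.000e-01  6.470e+01] az -6.6 tilt [ 0.11 -0.  ] w 87.8 F [ 0.1 -0.3 -0.1] q [-0.02  0.56  1.87 -0.    0.72  0.09]
[558.5, -1.0, 62.0, -6.7] rows 1
   [0.0027, -0.0002, 0.0007, 0.1, -0.0, -0.1]
```

Emit:
{"fn": "carry_out", "kwargs": {"commands": [[0, 0, 0, 0, 0, 0], [0, 0, 0, 0, 0, 0], [0, 0, 0, 0, 0, 0], [0, 0, 0, 0, 0, 0], [0, 0, 0, 0, 0, 0], [0, 0, 0, 0, 0, 0]], "grip": 1}}

```text
t: 11.1
ee_pos: [559.0, -0.5, 64.8]
orientation: [1.295, 1.151, -1.293]
ft_force: [-0.3, -0.1, 0.1]
width: 44.2
```

```bash
python3 plan.py 558.5,-1,180,-6.7 493,-304,170,-96
```

```text
t 11.10 TCP [ 5.59e+02 -5.00e-01  6.48e+01] az -6.6 tilt [ 0.12 -0.01] w 44.2 F [-0.3 -0.1  0.1] q [-0.02  0.56  1.87 -0.    0.72  0.09]
[558.5, -1.0, 180.0, -6.7] rows 2
   [-0.0576, -0.0001, 0.0003, 0.0, -0.0, -0.1]
   [-0.0576, -0.0001, 0.0003, 0.0, -0.0, -0.1]
[493.0, -304.0, 170.0, -96.0] rows 9
   [0.0011, -0.0033, 0.0343, 9.9, 0.0, 0.0]
   [0.0011, 0.0027, 0.0343, 9.9, 0.0, 0.0]
   [0.0011, 0.0085, 0.0334, 9.9, 0.0, 0.0]
   [0.0011, 0.0142, 0.0314, 9.9, 0.0, 0.0]
   [0.0011, 0.0194, 0.0285, 9.9, 0.0, 0.0]
   [0.0011, 0.024, 0.0247, 9.9, 0.0, 0.0]
   [0.0011, 0.0279, 0.0202, 9.9, 0.0, 0.0]
   [0.0011, 0.0309, 0.0151, 9.9, 0.0, 0.0]
   [0.0011, 0.0331, 0.0096, 9.9, 0.0, 0.0]
```

Emit:
{"fn": "carry_out", "kwargs": {"commands": [[-0.03, 0, 0, 0, 0, 0], [-0.045, 0, 0, 0, 0, 0], [-0.04, 0, 0, 0, 0, 0], [0, -0.0033, 0.0343, 9.9, 0, 0], [0, 0.0027, 0.0343, 9.9, 0, 0], [0, 0.0085, 0.0334, 9.9, 0, 0], [0, 0.0142, 0.0314, 9.9, 0, 0], [0, 0.0194, 0.0285, 9.9, 0, 0]]}}

```text
t: 12.1
ee_pos: [518.4, -170.9, 181.5]
orientation: [1.897, 0.556, -1.902]
ft_force: [-0.7, 0.4, -1.8]
width: 44.1
```

```bash
python3 plan.py 493,-304,150,-96
```

```text
t 12.10 TCP [ 518.4 -170.9  181.5] az -57.4 tilt [-0.07  0.12] w 44.1 F [-0.7  0.4 -1.8] q [-0.34  0.36  1.84 -0.    0.94  0.66]
[493.0, -304.0, 150.0, -96.0] rows 4
   [0.0079, 0.0246, 0.0233, 9.6, 0.0, 0.0]
   [0.0079, 0.0282, 0.0188, 9.6, 0.0, 0.0]
   [0.0079, 0.0309, 0.0138, 9.6, 0.0, 0.0]
   [0.0079, 0.0328, 0.0085, 9.6, 0.0, 0.0]
```

Emit:
{"fn": "carry_out", "kwargs": {"commands": [[0.008, 0.0246, 0.0233, 9.6, 0, 0], [0.008, 0.0282, 0.0188, 9.6, 0, 0], [0.008, 0.0309, 0.0138, 9.6, 0, 0], [0.008, 0.024, 0.006, 6.5, 0, 0], [0.015, 0, 0, 0, 0, 0], [0, 0, 0, 0, 0, 0], [0, 0, 0, 0, 0, 0]]}}

```text
t: 12.98
ee_pos: [490.4, -298.6, 131.0]
orientation: [-2.179, 0.073, 2.192]
ft_force: [-0.6, 0.0, -1.7]
width: 44.2
```

```bash
python3 plan.py 493,-304,65.5,-96
```

```text
t 12.97 TCP [ 490.4 -298.6  131. ] az -93.9 tilt [-0.12  0.35] w 44.2 F [-0.6  0.  -1.7] q [-0.57  0.47  1.8  -0.    0.87  1.07]
[493.0, -304.0, 65.5, -96.0] rows 2
   [0.0327, 0.0027, -0.0017, 1.0, 0.2, 0.1]
   [0.0327, 0.0026, -0.0016, 1.0, 0.2, 0.1]
```

Emit:
{"fn": "carry_out", "kwargs": {"commands": [[0.015, 0.0055, -0.0033, 2.1, 0.3, 0.2], [0.025, 0, 0, 0, 0, 0], [0.013, 0, 0, 0, 0, 0], [0.006, 0, 0, 0, 0, 0], [0, 0, 0, 0, 0, 0], [0, 0, 0, 0, 0, 0]]}}

```text
t: 13.72
ee_pos: [495.8, -303.8, 70.3]
orientation: [-2.171, 0.119, 2.166]
ft_force: [-0.2, 0.1, -1.0]
width: 43.8
```

```bash
python3 plan.py 493,-304,65,-96
```

```text
t 13.72 TCP [ 495.8 -303.8   70.3] az -96.1 tilt [ 0.19 -0.16] w 43.8 F [-0.2  0.1 -1. ] q [-0.57  0.57  1.82 -0.    0.75  1.11]
[493.0, -304.0, 65.0, -96.0] rows 1
   [0.0053, 0.0005, 0.0028, -0.1, -0.2, -0.2]
```

Emit:
{"fn": "carry_out", "kwargs": {"commands": [[0.004, 0, 0.0028, -0.1, -0.2, -0.2], [0.0015, 0, 0, 0, 0, 0], [0, 0, 0, 0, 0, 0]]}}

```text
t: 14.1
ee_pos: [493.4, -304.0, 65.6]
orientation: [-2.169, 0.114, 2.167]
ft_force: [-0.2, 0.3, -2.8]
width: 43.9
```

Emit:
{"fn": "carry_out", "kwargs": {"commands": [[0, 0, 0, 0, 0, 0], [0, 0, 0, 0, 0, 0], [0, 0, 0, 0, 0, 0], [0, 0, 0, 0, 0, 0]], "grip": 0}}

```text
t: 14.6
ee_pos: [494.2, -304.5, 66.6]
orientation: [-2.171, 0.115, 2.166]
ft_force: [0.7, 0.3, -0.3]
width: 80.5
```

```bash
python3 plan.py 493,-304,190,-96 562.3,66.1,190,-2
```

```text
t 14.60 TCP [ 494.2 -304.5   66.6] az -96.0 tilt [ 0.09 -0.16] w 80.5 F [ 0.7  0.3 -0.3] q [-0.57  0.58  1.82 -0.    0.74  1.1 ]
[493.0, -304.0, 190.0, -96.0] rows 3
   [-0.0411, -0.0001, 0.0003, 0.0, -0.1, -0.0]
   [-0.0411, -0.0001, 0.0003, 0.0, -0.1, -0.0]
   [-0.0411, -0.0001, 0.0004, 0.0, -0.1, -0.0]
[562.3, 66.1, 190.0, -2.0] rows 10
   [0.0, -0.0375, -0.003, -9.4, -0.0, -0.0]
   [0.0, -0.0365, -0.0091, -9.4, -0.0, -0.0]
   [0.0, -0.0346, -0.015, -9.4, -0.0, -0.0]
   [0.0, -0.0316, -0.0204, -9.4, -0.0, -0.0]
   [0.0, -0.0279, -0.0253, -9.4, -0.0, -0.0]
   [0.0, -0.0234, -0.0295, -9.4, -0.0, -0.0]
   [0.0, -0.0183, -0.0329, -9.4, -0.0, -0.0]
   [0.0, -0.0126, -0.0355, -9.4, -0.0, -0.0]
   [0.0, -0.0067, -0.0371, -9.4, -0.0, -0.0]
   [0.0, -0.0005, -0.0376, -9.4, -0.0, -0.0]
```

Bottle stands on the mat with the grip at TCP (494,-304). Next is the can.

Emit:
{"fn": "carry_out", "kwargs": {"commands": [[-0.035, 0, 0, 0, 0, 0], [-0.045, 0, 0, 0, 0, 0], [-0.045, 0, 0, 0, 0, 0], [0, -0.0375, -0.003, -9.4, 0, 0], [0, -0.0365, -0.0091, -9.4, 0, 0], [0, -0.0346, -0.015, -9.4, 0, 0], [0, -0.0316, -0.0204, -9.4, 0, 0], [0, -0.0279, -0.0253, -9.4, 0, 0]]}}

```text
t: 15.6
ee_pos: [528.2, -116.4, 196.5]
orientation: [1.795, 0.687, -1.786]
ft_force: [0.2, 0.2, 0.6]
width: 87.4
```

```bash
python3 plan.py 562.3,66.1,180,-2
```

```text
t 15.60 TCP [ 528.2 -116.4  196.5] az -47.8 tilt [ 0.32 -0.14] w 87.4 F [0.2 0.2 0.6] q [-0.24  0.33  1.84 -0.    0.96  0.6 ]
[562.3, 66.1, 180.0, -2.0] rows 5
   [0.0032, -0.0225, -0.0296, -9.2, -0.0, -0.1]
   [0.0033, -0.0175, -0.0328, -9.2, -0.0, -0.1]
   [0.0033, -0.012, -0.0351, -9.2, -0.0, -0.1]
   [0.0033, -0.0063, -0.0366, -9.2, -0.0, -0.1]
   [0.0033, -0.0004, -0.0371, -9.2, -0.0, -0.1]
```

Emit:
{"fn": "carry_out", "kwargs": {"commands": [[0.003, -0.0225, -0.0296, -9.2, 0, 0], [0.003, -0.0175, -0.0328, -9.2, 0, 0], [0.003, -0.012, -0.0351, -9.2, 0, 0], [0.003, -0.006, -0.0366, -9.2, 0, 0], [0, 0, -0.026, -6.5, 0, 0], [0, 0, 0, 0, 0, 0], [0, 0, 0, 0, 0, 0]]}}

```text
t: 16.48
ee_pos: [559.4, 63.1, 184.4]
orientation: [1.248, 1.178, -1.242]
ft_force: [-0.8, 0.5, -0.4]
width: 87.5
```

```bash
python3 plan.py 562.3,66.1,70,-2
```

```text
t 16.48 TCP [559.4  63.1 184.4] az -2.9 tilt [0.4  0.14] w 87.5 F [-0.8  0.5 -0.4] q [ 0.09  0.38  1.8  -0.    0.95  0.15]
[562.3, 66.1, 70.0, -2.0] rows 2
   [0.0572, 0.001, -0.0017, -0.4, 0.1, -0.2]
   [0.0572, 0.0012, -0.0016, -0.4, 0.1, -0.2]
```

Emit:
{"fn": "carry_out", "kwargs": {"commands": [[0.02, 0.002, -0.0033, -0.9, 0.2, -0.4], [0.04, 0, 0, 0, 0, 0], [0.03, 0, 0, 0, 0, 0], [0.015, 0, 0, 0, 0, 0], [0.004, 0, 0, 0, 0, 0], [0, 0, 0, 0, 0, 0], [0, 0, 0, 0, 0, 0]]}}

```text
t: 17.35
ee_pos: [562.3, 62.4, 70.1]
orientation: [1.241, 1.19, -1.239]
ft_force: [0.2, 0.2, 0.5]
width: 88.0
```

```bash
python3 plan.py 562.3,66.1,68,-2
```

```text
t 17.35 TCP [562.3  62.4  70.1] az -2.4 tilt [ 0.   -0.08] w 88.0 F [0.2 0.2 0.5] q [0.09 0.56 1.85 0.   0.74 0.13]
[562.3, 66.1, 68.0, -2.0] rows 1
   [0.0021, -0.0002, -0.0037, -0.4, -0.1, -0.0]
```

Emit:
{"fn": "carry_out", "kwargs": {"commands": [[0.001, 0, -0.0037, -0.4, 0, 0], [0, 0, 0, 0, 0, 0], [0, 0, 0, 0, 0, 0]]}}

```text
t: 17.73
ee_pos: [563.7, 66.7, 70.9]
orientation: [1.237, 1.192, -1.231]
ft_force: [-0.2, -0.1, -0.6]
width: 87.9
```

Emit:
{"fn": "carry_out", "kwargs": {"commands": [[0, 0, 0, 0, 0, 0], [0, 0, 0, 0, 0, 0], [0, 0, 0, 0, 0, 0], [0, 0, 0, 0, 0, 0], [0, 0, 0, 0, 0, 0], [0, 0, 0, 0, 0, 0]], "grip": 1}}

```text
t: 18.48
ee_pos: [563.5, 66.7, 71.1]
orientation: [1.237, 1.192, -1.231]
ft_force: [0.3, 0.5, 1.0]
width: 49.5
```

```bash
python3 plan.py 562.3,66.1,185,-2 414,-295,185,-96
```

```text
t 18.48 TCP [563.5  66.7  71.1] az -1.9 tilt [ 0.18 -0.1 ] w 49.5 F [0.3 0.5 1. ] q [0.1  0.55 1.85 0.   0.74 0.13]
[562.3, 66.1, 185.0, -2.0] rows 2
   [-0.0569, -0.0004, 0.0002, 0.0, -0.1, -0.1]
   [-0.0569, -0.0005, 0.0002, 0.0, -0.1, -0.1]
[414.0, -295.0, 185.0, -96.0] rows 10
   [0.0, -0.0136, 0.0366, 9.4, 0.0, 0.0]
   [0.0, -0.0074, 0.0383, 9.4, 0.0, 0.0]
   [0.0, -0.001, 0.039, 9.4, 0.0, 0.0]
   [0.0, 0.0053, 0.0387, 9.4, 0.0, 0.0]
   [0.0, 0.0116, 0.0373, 9.4, 0.0, 0.0]
   [0.0, 0.0175, 0.0349, 9.4, 0.0, 0.0]
   [0.0, 0.023, 0.0316, 9.4, 0.0, 0.0]
   [0.0, 0.0278, 0.0274, 9.4, 0.0, 0.0]
   [0.0, 0.0319, 0.0225, 9.4, 0.0, 0.0]
   [0.0, 0.0352, 0.0169, 9.4, 0.0, 0.0]
```

Emit:
{"fn": "carry_out", "kwargs": {"commands": [[-0.035, 0, 0, 0, 0, 0], [-0.05, 0, 0, 0, 0, 0], [-0.04, 0, 0, 0, 0, 0], [0, -0.0136, 0.0366, 9.4, 0, 0], [0, -0.0074, 0.0383, 9.4, 0, 0], [0, -0.001, 0.039, 9.4, 0, 0], [0, 0.0053, 0.0387, 9.4, 0, 0], [0, 0.0116, 0.0373, 9.4, 0, 0]]}}

```text
t: 19.48
ee_pos: [485.0, -116.3, 197.3]
orientation: [1.82, 0.661, -1.818]
ft_force: [0.4, -0.9, -3.5]
width: 49.1
```

```bash
python3 plan.py 414,-295,180,-96
```

```text
t 19.48 TCP [ 485.  -116.3  197.3] az -50.1 tilt [-0.03 -0.07] w 49.1 F [ 0.4 -0.9 -3.5] q [-0.26  0.27  1.93  0.    0.94  0.61]
[414.0, -295.0, 180.0, -96.0] rows 5
   [0.0034, 0.0183, 0.0338, 9.2, -0.0, 0.0]
   [0.0034, 0.0235, 0.0305, 9.2, -0.0, 0.0]
   [0.0034, 0.028, 0.0263, 9.2, -0.0, 0.0]
   [0.0034, 0.0319, 0.0215, 9.2, -0.0, 0.0]
   [0.0035, 0.0349, 0.0162, 9.2, -0.0, 0.0]
```

Emit:
{"fn": "carry_out", "kwargs": {"commands": [[0.003, 0.0183, 0.0338, 9.2, 0, 0], [0.003, 0.0235, 0.0305, 9.2, 0, 0], [0.003, 0.028, 0.0263, 9.2, 0, 0], [0.003, 0.0319, 0.0215, 9.2, 0, 0], [0.02, 0.024, 0.012, 6.5, 0, 0], [0.02, 0, 0, 0, 0, 0], [0, 0, 0, 0, 0, 0], [0, 0, 0, 0, 0, 0]]}}

```text
t: 20.48
ee_pos: [410.6, -290.2, 142.7]
orientation: [-2.173, 0.098, 2.174]
ft_force: [-1.2, -0.5, -1.9]
width: 48.9
```

```bash
python3 plan.py 414,-295,71,-96
```

```text
t 20.48 TCP [ 410.6 -290.2  142.7] az -95.2 tilt [-0.1   0.03] w 48.9 F [-1.2 -0.5 -1.9] q [-0.64  0.36  1.95  0.    0.82  1.02]
[414.0, -295.0, 71.0, -96.0] rows 2
   [0.0358, 0.0023, -0.0019, 0.4, 0.0, 0.0]
   [0.0358, 0.0022, -0.0019, 0.4, 0.0, 0.0]
```

Emit:
{"fn": "carry_out", "kwargs": {"commands": [[0.02, 0.0045, -0.0038, 0.8, 0, 0], [0.025, 0, 0, 0, 0, 0], [0.015, 0, 0, 0, 0, 0], [0.008, 0, 0, 0, 0, 0], [0, 0, 0, 0, 0, 0], [0, 0, 0, 0, 0, 0]]}}

```text
t: 21.22
ee_pos: [418.1, -295.7, 77.2]
orientation: [-2.177, 0.114, 2.163]
ft_force: [0.0, -0.2, -2.3]
width: 49.4
```

```bash
python3 plan.py 414,-295,71,-96
```

```text
t 21.23 TCP [ 418.1 -295.7   77.2] az -95.8 tilt [ 0.13 -0.37] w 49.4 F [ 0.  -0.2 -2.3] q [-0.64  0.48  1.97  0.    0.68  1.03]
[414.0, -295.0, 71.0, -96.0] rows 1
   [0.0062, -0.0003, 0.0042, 0.2, -0.4, -0.1]
```

Emit:
{"fn": "carry_out", "kwargs": {"commands": [[0.005, 0, 0.003, 0.2, -0.4, 0], [0.0015, 0, 0, 0, 0, 0], [0, 0, 0, 0, 0, 0]]}}

```text
t: 21.6
ee_pos: [415.4, -295.8, 71.3]
orientation: [-2.169, 0.118, 2.168]
ft_force: [-0.5, -0.7, -2.7]
width: 49.2
```

Emit:
{"fn": "carry_out", "kwargs": {"commands": [[0, 0, 0, 0, 0, 0], [0, 0, 0, 0, 0, 0], [0, 0, 0, 0, 0, 0], [0, 0, 0, 0, 0, 0]], "grip": 0}}

```text
t: 22.1
ee_pos: [416.2, -296.5, 72.1]
orientation: [-2.171, 0.12, 2.167]
ft_force: [0.0, 0.1, 0.5]
width: 85.1
```

```bash
python3 plan.py 414,-295,190,-96 500,-160,190,-50
```

```text
t 22.10 TCP [ 416.2 -296.5   72.1] az -96.1 tilt [ 0.25 -0.14] w 85.1 F [0.  0.1 0.5] q [-0.64  0.49  1.97 -0.    0.67  1.04]
[414.0, -295.0, 190.0, -96.0] rows 3
   [-0.0393, -0.0002, 0.0007, -0.0, -0.0, -0.1]
   [-0.0393, -0.0003, 0.0007, -0.0, -0.0, -0.1]
   [-0.0393, -0.0003, 0.0008, -0.0, -0.0, -0.1]
[500.0, -160.0, 190.0, -50.0] rows 5
   [0.0, -0.0286, -0.0143, -9.2, 0.0, 0.0]
   [0.0, -0.026, -0.0187, -9.2, 0.0, 0.0]
   [0.0, -0.0227, -0.0226, -9.2, 0.0, 0.0]
   [0.0, -0.0188, -0.0259, -9.2, 0.0, 0.0]
   [0.0, -0.0144, -0.0286, -9.2, 0.0, 0.0]
```

Emit:
{"fn": "carry_out", "kwargs": {"commands": [[-0.035, 0, 0, 0, 0, 0], [-0.045, 0, 0, 0, 0, 0], [-0.04, 0, 0, 0, 0, 0], [0, -0.0286, -0.0143, -9.2, 0, 0], [0, -0.026, -0.0187, -9.2, 0, 0], [0, -0.0227, -0.0226, -9.2, 0, 0], [0, -0.0188, -0.0259, -9.2, 0, 0], [0, -0.0144, -0.0286, -9.2, 0, 0]]}}

```text
t: 23.1
ee_pos: [503.0, -158.2, 196.7]
orientation: [1.804, 0.67, -1.8]
ft_force: [0.4, -0.3, 0.0]
width: 87.4
```

```bash
python3 - <<'E'
from h import *
snap('top','top2');snap('side','side2')
a=cv2.imread('pics/top2.png')[150:310,200:430];b=cv2.imread('pics/side2.png')[140:380,120:350]
a=cv2.resize(a,None,fx=1.7,fy=1.7,interpolation=cv2.INTER_CUBIC);b=cv2.resize(b,None,fx=1.7,fy=1.7,interpolation=cv2.INTER_CUBIC)
a=cv2.copyMakeBorder(a,0,b.shape[0]-a.shape[0],0,0,0);cv2.imwrite('pics/v2.png',np.hstack([a,b]))
E
python3 plan.py 634,-12,150,0
```

```text
t 23.20 TCP [ 503.7 -157.2  196.6] az -48.9 tilt [ 0.37 -0.01] w 87.5 F [ 0.3 -0.  -0. ] q [-0.32  0.31  1.87 -0.    0.95  0.53]
[634.0, -12.0, 150.0, 0.0] rows 5
   [0.0093, -0.0048, -0.0387, -9.8, 0.0, -0.1]
   [0.0093, 0.0019, -0.039, -9.8, 0.0, -0.1]
   [0.0093, 0.0085, -0.0381, -9.8, 0.0, -0.1]
   [0.0093, 0.0148, -0.0361, -9.8, 0.0, -0.1]
   [0.0093, 0.0207, -0.0331, -9.8, 0.0, -0.1]
```

View pics/v2.png

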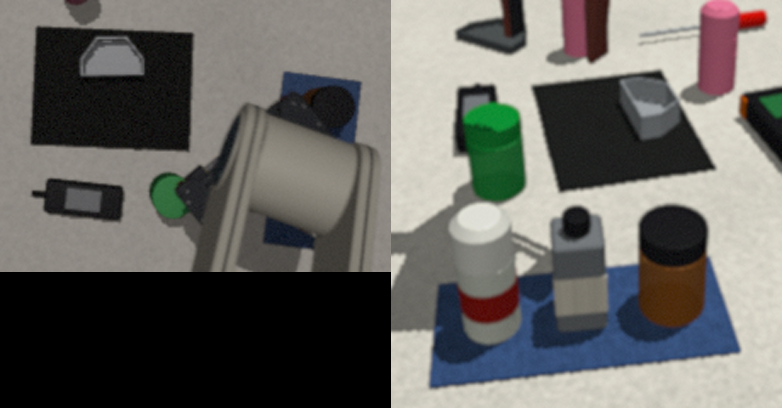

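Emit:
{"fn": "carry_out", "kwargs": {"commands": [[0.009, -0.0048, -0.0387, -9.8, 0, 0], [0.009, 0.0019, -0.039, -9.8, 0, 0], [0.009, 0.0085, -0.0381, -9.8, 0, 0], [0.009, 0.0148, -0.0361, -9.8, 0, 0], [0.006, 0.012, -0.022, -7, 0, 0], [0, 0, 0, 0, 0, 0], [0, 0, 0, 0, 0, 0]]}}

```text
t: 24.08
ee_pos: [624.0, -22.4, 152.8]
orientation: [1.235, 1.182, -1.241]
ft_force: [-1.0, 0.1, 0.3]
width: 87.8
```

```bash
python3 plan.py 635,-12,22,0
```

```text
t 24.07 TCP [624.  -22.4 152.8] az -2.4 tilt [0.16 0.4 ] w 87.8 F [-1.   0.1  0.3] q [-0.05  0.5   1.68 -0.01  0.95 -0.01]
[635.0, -12.0, 22.0, 0.0] rows 3
   [0.0436, 0.0034, -0.0039, -0.8, 0.1, -0.1]
   [0.0436, 0.0035, -0.0038, -0.8, 0.1, -0.1]
   [0.0436, 0.0036, -0.0036, -0.8, 0.1, -0.1]
```

Emit:
{"fn": "carry_out", "kwargs": {"commands": [[0.02, 0.0105, -0.0113, -2.4, 0.3, 0], [0.03, 0, 0, 0, 0, 0], [0.02, 0, 0, 0, 0, 0], [0.01, 0, 0, 0, 0, 0], [0, 0, 0, 0, 0, 0], [0, 0, 0, 0, 0, 0]]}}

```text
t: 24.82
ee_pos: [634.9, -17.0, 73.8]
orientation: [1.219, 1.197, -1.215]
ft_force: [0.5, 0.3, -0.5]
width: 87.7
```

```bash
python3 plan.py 635,-12,22,0
```

```text
t 24.82 TCP [634.9 -17.   73.8] az -0.7 tilt [0.35 0.15] w 87.7 F [ 0.5  0.3 -0.5] q [-0.04  0.62  1.69 -0.    0.82 -0.03]
[635.0, -12.0, 22.0, 0.0] rows 1
   [0.0517, -0.0003, -0.0052, -0.7, 0.1, -0.4]
```

Emit:
{"fn": "carry_out", "kwargs": {"commands": [[0.015, 0, -0.0052, -0.7, 0.1, -0.4], [0.02, 0, 0, 0, 0, 0], [0.01, 0, 0, 0, 0, 0], [0.004, 0, 0, 0, 0, 0], [0, 0, 0, 0, 0, 0], [0, 0, 0, 0, 0, 0]]}}

```text
t: 25.58
ee_pos: [635.6, -11.3, 21.9]
orientation: [1.208, 1.209, -1.209]
ft_force: [0.5, 0.1, 0.4]
width: 87.7
```

```bash
python3 plan.py 635,-12,22,0
```

```text
t 25.57 TCP [635.6 -11.3  21.9] az 0.1 tilt [-0.01  0.04] w 87.7 F [0.5 0.1 0.4] q [-0.04  0.71  1.69 -0.    0.74 -0.04]
[635.0, -12.0, 22.0, 0.0] rows 1
   [-0.0001, -0.0006, 0.0007, 0.1, 0.0, 0.0]
```

Emit:
{"fn": "carry_out", "kwargs": {"commands": [[0, 0, 0, 0, 0, 0], [0, 0, 0, 0, 0, 0], [0, 0, 0, 0, 0, 0], [0, 0, 0, 0, 0, 0], [0, 0, 0, 0, 0, 0]], "grip": 1}}

```text
t: 26.2
ee_pos: [636.6, -11.4, 23.2]
orientation: [1.209, 1.208, -1.207]
ft_force: [0.1, -0.0, -0.8]
width: 56.0
```

Emit:
{"fn": "carry_out", "kwargs": {"commands": [[-0.02, 0, 0, 0, 0, 0], [-0.035, 0, 0, 0, 0, 0], [-0.04, 0, 0, 0, 0, 0], [-0.035, 0, 0, 0, 0, 0], [-0.02, 0, 0, 0, 0, 0]]}}

```text
t: 26.82
ee_pos: [634.7, -11.2, 180.4]
orientation: [1.207, 1.21, -1.209]
ft_force: [-0.2, 0.2, -1.7]
width: 55.6
```

```bash
python3 - <<'E'
from m import *
from plan import *
n=u([(130,353),(343,158),(280,90),(155,67),(50,162),(62,285)],7,130,218)
v,_=fit(D(7.5,14),[(T,range(6),n)],[400,200,0,.8],True); print(v,np.degrees(v[3]))
plan([489.5,270,175,np.degrees(v[3])])
E
```

```text
[481.11 278.61  -0.05   0.77] 44.2711455308276
t 26.82 TCP [634.7 -11.2 180.4] az 0.1 tilt [-0.06  0.04] w 55.6 F [-0.2  0.2 -1.7] q [-0.04  0.49  1.64 -0.    1.02 -0.04]
[489.5, 270, 175, np.float64(44.2711455308276)] rows 6
   [0.0009, -0.0241, -0.0469, -7.4, 0.0, 0.0]
   [0.0009, -0.0179, -0.0496, -7.4, 0.0, 0.0]
   [0.0009, -0.0114, -0.0515, -7.4, 0.0, 0.0]
   [0.0009, -0.0047, -0.0525, -7.4, 0.0, 0.0]
   [0.0009, 0.002, -0.0527, -7.4, 0.0, 0.0]
   [0.0009, 0.0088, -0.052, -7.4, 0.0, 0.0]
```

Emit:
{"fn": "carry_out", "kwargs": {"commands": [[0, -0.0241, -0.0469, -7.4, 0, 0], [0, -0.0179, -0.0496, -7.4, 0, 0], [0, -0.0114, -0.0515, -7.4, 0, 0], [0, -0.0047, -0.0525, -7.4, 0, 0], [0, 0.002, -0.0527, -7.4, 0, 0], [0, 0.005, -0.03, -4.5, 0, 0], [0, 0, 0, 0, 0, 0], [0, 0, 0, 0, 0, 0]]}}

```text
t: 27.82
ee_pos: [496.1, 255.6, 192.9]
orientation: [0.649, 1.461, -0.636]
ft_force: [-0.8, -0.2, -1.6]
width: 55.9
```

```bash
python3 plan.py 489.4,270,70,44.2
```

```text
t 27.82 TCP [496.1 255.6 192.9] az 42.8 tilt [0.69 0.46] w 55.9 F [-0.8 -0.2 -1.6] q [ 0.46  0.36  1.81 -0.01  0.96 -0.29]
[489.4, 270.0, 70.0, 44.2] rows 3
   [0.0409, 0.0011, -0.0054, -0.5, 0.2, -0.2]
   [0.0409, 0.0013, -0.0052, -0.5, 0.2, -0.2]
   [0.041, 0.0015, -0.0051, -0.5, 0.2, -0.2]
```

Emit:
{"fn": "carry_out", "kwargs": {"commands": [[0.03, 0.004, -0.0155, -1.4, 0.5, -0.7], [0.04, 0, 0, 0, 0, 0], [0.03, 0, 0, 0, 0, 0], [0.02, 0, 0, 0, 0, 0], [0, 0, 0, 0, 0, 0], [0, 0, 0, 0, 0, 0]]}}

```text
t: 28.58
ee_pos: [495.1, 264.8, 73.1]
orientation: [0.638, 1.472, -0.632]
ft_force: [0.4, -0.4, -1.8]
width: 56.1
```

```bash
python3 plan.py 489.4,270,50,44.2
```

```text
t 28.57 TCP [495.1 264.8  73.1] az 43.4 tilt [0.27 0.11] w 56.1 F [ 0.4 -0.4 -1.8] q [ 0.47  0.54  1.86 -0.    0.73 -0.29]
[489.4, 270.0, 50.0, 44.2] rows 1
   [0.0231, -0.0007, -0.0078, -0.8, 0.1, -0.3]
```

Emit:
{"fn": "carry_out", "kwargs": {"commands": [[0.01, 0, -0.0078, -0.8, 0.1, -0.3], [0.01, 0, 0, 0, 0, 0], [0, 0, 0, 0, 0, 0], [0, 0, 0, 0, 0, 0]]}}

```text
t: 29.08
ee_pos: [490.9, 271.3, 53.9]
orientation: [0.625, 1.477, -0.622]
ft_force: [0.2, -1.0, -0.9]
width: 56.1
```

```bash
python3 - <<'E'
from h import *
from plan import plan
snap('top','top3');snap('side','side3')
a=cv2.imread('pics/top3.png')[205:285,115:215];b=cv2.imread('pics/side3.png')[105:185,135:235]
f=lambda i:cv2.resize(i,None,fx=3.9,fy=3.9,interpolation=cv2.INTER_CUBIC);cv2.imwrite('pics/v3.png',np.hstack([f(a),f(b)]))
plan([489.4,270,50,44.2])
E
```

```text
t 29.18 TCP [490.9 271.3  54. ] az 44.2 tilt [0.14 0.06] w 55.6 F [-0.8 -0.2 -0.8] q [ 0.48  0.58  1.87 -0.    0.7  -0.29]
[489.4, 270, 50, 44.2] rows 1
   [0.004, -0.002, -0.0001, 0.0, 0.1, -0.1]
```

View pics/v3.png

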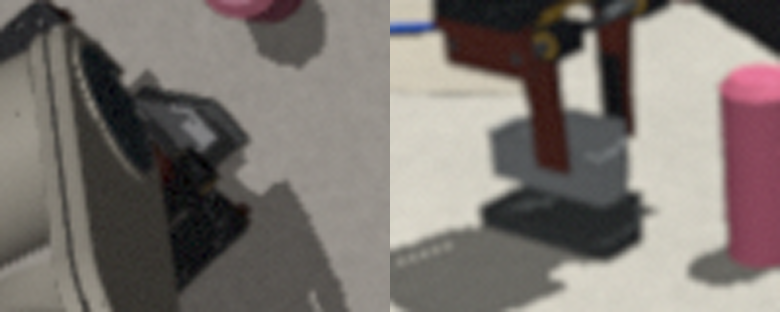

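The dish hangs squarely above the nest (side view: dish at (560,160), nest at (560,220)). I'll lower it now.

Emit:
{"fn": "carry_out", "kwargs": {"commands": [[0.006, -0.002, 0, 0, 0, 0], [0.006, 0, 0, 0, 0, 0], [0.003, 0, 0, 0, 0, 0], [0, 0, 0, 0, 0, 0], [0, 0, 0, 0, 0, 0]]}}

```text
t: 29.8
ee_pos: [489.5, 269.8, 38.0]
orientation: [0.626, 1.477, -0.622]
ft_force: [-0.2, -1.2, -1.6]
width: 55.7
```

```bash
python3 plan.py 489.4,270,24,44.2
```

```text
t 29.80 TCP [489.5 269.8  38. ] az 44.2 tilt [0.15 0.06] w 55.7 F [-0.2 -1.2 -1.6] q [ 0.48  0.6   1.87 -0.    0.66 -0.29]
[489.4, 270.0, 24.0, 44.2] rows 1
   [0.014, 0.0001, -0.0002, 0.0, 0.1, -0.2]
```

Emit:
{"fn": "carry_out", "kwargs": {"commands": [[0.005, 0, 0, 0, 0, 0], [0.005, 0, 0, 0, 0, 0], [0, 0, 0, 0, 0, 0], [0, 0, 0, 0, 0, 0]]}}

```text
t: 30.3
ee_pos: [489.6, 269.9, 27.3]
orientation: [0.626, 1.477, -0.622]
ft_force: [0.7, -0.1, -1.0]
width: 55.4
```

Emit:
{"fn": "carry_out", "kwargs": {"commands": [[0.003, 0, 0, 0, 0, 0], [0.001, 0, 0, 0, 0, 0], [0, 0, 0, 0, 0, 0]]}}

```text
t: 30.68
ee_pos: [489.7, 269.9, 23.2]
orientation: [0.626, 1.477, -0.622]
ft_force: [1.4, -0.4, -1.1]
width: 55.6
```

```bash
python3 plan.py 489.4,270,22.5,44.2
```

```text
t 30.68 TCP [489.7 269.9  23.2] az 44.2 tilt [0.18 0.07] w 55.6 F [ 1.4 -0.4 -1.1] q [ 0.48  0.63  1.87 -0.    0.64 -0.29]
[489.4, 270.0, 22.5, 44.2] rows 1
   [0.0007, -0.0002, -0.0003, 0.0, 0.1, -0.2]
```

Emit:
{"fn": "carry_out", "kwargs": {"commands": [[0.001, 0, 0, 0, 0, 0], [0, 0, 0, 0, 0, 0]]}}

```text
t: 30.92
ee_pos: [489.8, 269.9, 22.2]
orientation: [0.626, 1.477, -0.622]
ft_force: [-0.1, 0.2, -0.1]
width: 55.7
```

Emit:
{"fn": "carry_out", "kwargs": {"commands": [[0, 0, 0, 0, 0, 0], [0, 0, 0, 0, 0, 0], [0, 0, 0, 0, 0, 0], [0, 0, 0, 0, 0, 0]], "grip": 0}}

```text
t: 31.42
ee_pos: [490.3, 270.2, 22.7]
orientation: [0.627, 1.476, -0.621]
ft_force: [0.1, -0.1, -1.1]
width: 87.1
```

Emit:
{"fn": "carry_out", "kwargs": {"commands": [[-0.03, 0, 0, 0, 0, 0], [-0.045, 0, 0, 0, 0, 0], [-0.05, 0, 0, 0, 0, 0], [-0.045, 0, 0, 0, 0, 0]]}}

```text
t: 31.92
ee_pos: [487.3, 268.7, 193.5]
orientation: [0.622, 1.482, -0.627]
ft_force: [0.5, 0.5, -0.4]
width: 87.7
```

```bash
python3 plan.py 530,20,195,-25 415.5,-296,200,-96
```

```text
t 31.93 TCP [487.3 268.7 193.5] az 44.2 tilt [-0.23 -0.05] w 87.7 F [ 0.5  0.5 -0.4] q [ 0.48  0.36  1.8  -0.    0.98 -0.29]
[530.0, 20.0, 195.0, -25.0] rows 7
   [-0.0002, -0.0204, 0.0297, 9.9, 0.0, 0.0]
   [-0.0002, -0.015, 0.0328, 9.9, 0.0, 0.0]
   [-0.0002, -0.0091, 0.0349, 9.9, 0.0, 0.0]
   [-0.0002, -0.003, 0.0359, 9.9, 0.0, 0.0]
   [-0.0002, 0.0032, 0.0359, 9.9, 0.0, 0.0]
   [-0.0002, 0.0093, 0.0348, 9.9, 0.0, 0.0]
   [-0.0002, 0.0152, 0.0327, 9.9, 0.0, 0.0]
[415.5, -296.0, 200.0, -96.0] rows 8
   [-0.0006, 0.0037, 0.0418, 8.9, 0.0, 0.0]
   [-0.0006, 0.0101, 0.0408, 8.9, 0.0, 0.0]
   [-0.0006, 0.0163, 0.0387, 8.9, 0.0, 0.0]
   [-0.0006, 0.0221, 0.0357, 8.9, 0.0, 0.0]
   [-0.0006, 0.0273, 0.0319, 8.9, 0.0, 0.0]
   [-0.0006, 0.0319, 0.0273, 8.9, 0.0, 0.0]
   [-0.0006, 0.0358, 0.0221, 8.9, 0.0, 0.0]
   [-0.0006, 0.0387, 0.0163, 8.9, 0.0, 0.0]
```

Emit:
{"fn": "carry_out", "kwargs": {"commands": [[0, -0.0204, 0.0297, 9.9, 0, 0], [0, -0.015, 0.0328, 9.9, 0, 0], [0, -0.0091, 0.0349, 9.9, 0, 0], [0, -0.003, 0.0359, 9.9, 0, 0], [0, 0.0032, 0.0359, 9.9, 0, 0], [0, 0.0093, 0.0348, 9.9, 0, 0], [0, 0.0152, 0.0327, 9.9, 0, 0]]}}

```text
t: 32.8
ee_pos: [529.8, 15.6, 199.3]
orientation: [1.554, 0.946, -1.54]
ft_force: [1.2, 1.0, -0.1]
width: 87.7
```

```bash
python3 - <<'E'
from h import *
from plan import plan
snap('top','top4');snap('side','side4')
a=cv2.imread('pics/top4.png')[210:280,120:190];b=cv2.imread('pics/side4.png')[120:180,150:210]
f=lambda i:cv2.resize(i,(390,390),interpolation=cv2.INTER_CUBIC);cv2.imwrite('pics/v4.png',np.hstack([f(a),f(b)]))
plan([415.5,-296,195,-96])
E
```

```text
t 32.90 TCP [530.1  14.2 199.3] az -27.0 tilt [ 0.34 -0.28] w 88.0 F [-0.1  0.4  0. ] q [0.   0.31 1.86 0.   0.96 0.47]
[415.5, -296, 195, -96] rows 7
   [0.0004, 0.0055, 0.0469, 9.9, -0.1, -0.0]
   [0.0005, 0.0135, 0.0453, 9.9, -0.1, -0.0]
   [0.0005, 0.021, 0.0423, 9.9, -0.1, -0.0]
   [0.0005, 0.028, 0.0381, 9.9, -0.1, -0.0]
   [0.0006, 0.0341, 0.0327, 9.9, -0.1, -0.0]
   [0.0006, 0.0392, 0.0264, 9.9, -0.1, -0.0]
   [0.0006, 0.0431, 0.0193, 9.9, -0.1, -0.0]
```

View pics/v4.png

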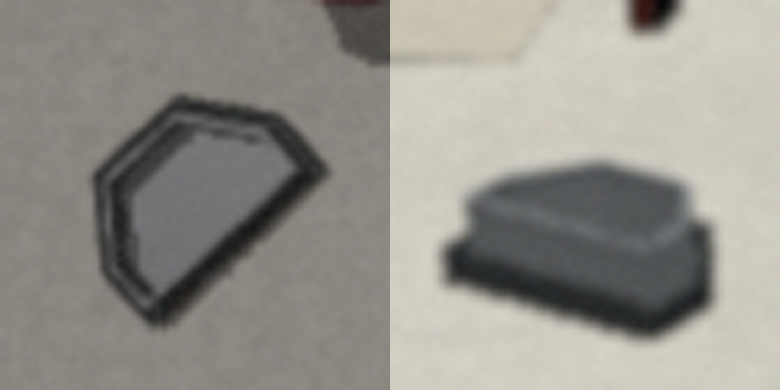

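```bash
python3 - <<'E'
from m import *
out=[]
for n,(x0,y0,w) in (('top4',(120,210,70)),('side4',(150,120,60))):
    im=load(n); s=390/w; a=cv2.resize(im['pixels'][y0:y0+w,x0:x0+w],(390,390),interpolation=cv2.INTER_CUBIC)
    v=(481.11,278.61,0,.7727); c,si=np.cos(v[3]),np.sin(v[3])
    for P,col in ((D(7.5,14),(0,0,255)),(D(0,35),(0,255,0))):
        W=np.c_[P[:,0]*c-P[:,1]*si+v[0],P[:,0]*si+P[:,1]*c+v[1],P[:,2]]
        q=((proj(im,W)-[x0,y0]+.5)*s-.5).round().astype(int); cv2.polylines(a,[q.reshape(-1,1,2)],True,col,1)
    out.append(a)
cv2.imwrite('pics/v5.png',np.hstack(out))
E
```

```text
(no output)
```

View pics/v5.png

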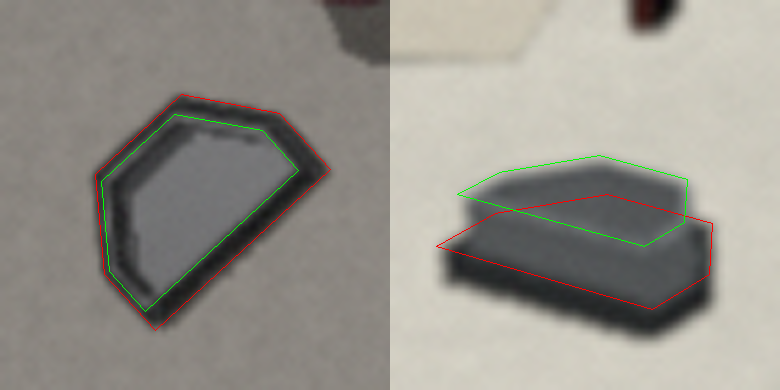

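Emit:
{"fn": "carry_out", "kwargs": {"commands": [[0, 0.0055, 0.0469, 9.9, 0, 0], [0, 0.0135, 0.0453, 9.9, 0, 0], [0, 0.021, 0.0423, 9.9, 0, 0], [0, 0.028, 0.0381, 9.9, 0, 0], [0, 0.0341, 0.0327, 9.9, 0, 0], [0, 0.0392, 0.0264, 9.9, 0, 0], [0, 0.03, 0.013, 6.5, 0, 0], [0, 0, 0, 0, 0, 0]]}}

```text
t: 33.9
ee_pos: [416.6, -285.0, 198.1]
orientation: [-2.197, 0.07, 2.174]
ft_force: [-0.4, -0.8, 0.3]
width: 87.6
```

```bash
python3 plan.py 415.5,-296,140,-96
```

```text
t 33.90 TCP [ 416.6 -285.   198.1] az -93.9 tilt [-0.21 -0.58] w 87.6 F [-0.4 -0.8  0.3] q [-0.63  0.28  1.92  0.01  0.94  1.  ]
[415.5, -296.0, 140.0, -96.0] rows 2
   [0.029, 0.0056, 0.0005, 1.1, -0.3, 0.1]
   [0.029, 0.0056, 0.0002, 1.1, -0.3, 0.1]
```

The overlay agrees with the nested dish in both views: red is the nest outline, green the dish rim. The side view shows the same small calibration offset for both. Next I return the can.

Emit:
{"fn": "carry_out", "kwargs": {"commands": [[0.02, 0.011, 0.0006, 2.1, -0.6, 0.2], [0.03, 0, 0, 0, 0, 0], [0, 0, 0, 0, 0, 0], [0, 0, 0, 0, 0, 0]]}}

```text
t: 34.4
ee_pos: [417.8, -292.2, 148.3]
orientation: [-2.174, 0.099, 2.173]
ft_force: [0.1, -0.4, 0.2]
width: 87.6
```

```bash
python3 plan.py 415.8,-296,71.5,-96
```

```text
t 34.40 TCP [ 417.8 -292.2  148.3] az -95.3 tilt [-0.06 -0.04] w 87.6 F [ 0.1 -0.4  0.2] q [-0.63  0.36  1.94  0.    0.84  1.03]
[415.8, -296.0, 71.5, -96.0] rows 2
   [0.0384, 0.002, 0.0009, 0.4, -0.0, 0.0]
   [0.0384, 0.002, 0.0008, 0.4, -0.0, 0.0]
```

Emit:
{"fn": "carry_out", "kwargs": {"commands": [[0.02, 0.004, 0.0017, 0.7, 0, 0], [0.03, 0, 0, 0, 0, 0], [0.015, 0, 0, 0, 0, 0], [0.005, 0, 0, 0, 0, 0], [0, 0, 0, 0, 0, 0], [0, 0, 0, 0, 0, 0]]}}

```text
t: 35.15
ee_pos: [421.0, -296.7, 82.9]
orientation: [-2.183, 0.112, 2.162]
ft_force: [-0.7, 0.6, 0.4]
width: 88.3
```

```bash
python3 plan.py 415.8,-296,71.5,-96
```

```text
t 35.15 TCP [ 421.  -296.7   82.9] az -95.7 tilt [ 0.23 -0.57] w 88.3 F [-0.7  0.6  0.4] q [-0.64  0.48  1.96  0.    0.69  1.03]
[415.8, -296.0, 71.5, -96.0] rows 1
   [0.0113, -0.0003, 0.0053, 0.3, -0.6, -0.2]
```

Emit:
{"fn": "carry_out", "kwargs": {"commands": [[0.006, 0, 0.0053, 0.3, -0.6, -0.2], [0.004, 0, 0, 0, 0, 0], [0, 0, 0, 0, 0, 0], [0, 0, 0, 0, 0, 0]]}}

```text
t: 35.65
ee_pos: [415.8, -296.7, 73.1]
orientation: [-2.168, 0.115, 2.168]
ft_force: [0.1, -0.2, -0.0]
width: 88.0
```

```bash
python3 plan.py 415.8,-296,71.5,-96
```

```text
t 35.65 TCP [ 415.8 -296.7   73.1] az -96.0 tilt [ 0.06 -0.  ] w 88.0 F [ 0.1 -0.2 -0. ] q [-0.64  0.49  1.97 -0.    0.68  1.03]
[415.8, -296.0, 71.5, -96.0] rows 1
   [0.0016, -0.0007, 0.0001, 0.0, -0.0, -0.1]
```

Emit:
{"fn": "carry_out", "kwargs": {"commands": [[0.001, 0, 0, 0, 0, 0], [0, 0, 0, 0, 0, 0], [0, 0, 0, 0, 0, 0], [0, 0, 0, 0, 0, 0], [0, 0, 0, 0, 0, 0], [0, 0, 0, 0, 0, 0], [0, 0, 0, 0, 0, 0]], "grip": 1}}

```text
t: 36.52
ee_pos: [415.9, -296.7, 72.1]
orientation: [-2.169, 0.115, 2.168]
ft_force: [-0.5, -0.1, -0.5]
width: 49.7
```

```bash
python3 plan.py 415.8,-296,195,-96 562.3,66.7,195,-2
```

```text
t 36.52 TCP [ 415.9 -296.7   72.1] az -96.0 tilt [ 0.07 -0.02] w 49.7 F [-0.5 -0.1 -0.5] q [-0.64  0.49  1.97 -0.    0.68  1.03]
[415.8, -296.0, 195.0, -96.0] rows 3
   [-0.041, -0.0002, 0.0, 0.0, -0.0, -0.0]
   [-0.041, -0.0002, 0.0001, 0.0, -0.0, -0.0]
   [-0.041, -0.0002, 0.0001, 0.0, -0.0, -0.0]
[562.3, 66.7, 195.0, -2.0] rows 10
   [0.0, -0.0376, -0.0108, -9.4, -0.0, -0.0]
   [0.0, -0.0353, -0.0168, -9.4, -0.0, -0.0]
   [0.0, -0.0321, -0.0223, -9.4, -0.0, -0.0]
   [0.0, -0.028, -0.0273, -9.4, -0.0, -0.0]
   [0.0, -0.0232, -0.0315, -9.4, -0.0, -0.0]
   [0.0, -0.0178, -0.0349, -9.4, -0.0, -0.0]
   [0.0, -0.0118, -0.0373, -9.4, -0.0, -0.0]
   [0.0, -0.0056, -0.0387, -9.4, -0.0, -0.0]
   [0.0, 0.0008, -0.0391, -9.4, -0.0, -0.0]
   [0.0, 0.0072, -0.0385, -9.4, -0.0, -0.0]
```

Emit:
{"fn": "carry_out", "kwargs": {"commands": [[-0.035, 0, 0, 0, 0, 0], [-0.05, 0, 0, 0, 0, 0], [-0.038, 0, 0, 0, 0, 0], [0, -0.0376, -0.0108, -9.4, 0, 0], [0, -0.0353, -0.0168, -9.4, 0, 0], [0, -0.0321, -0.0223, -9.4, 0, 0], [0, -0.028, -0.0273, -9.4, 0, 0], [0, -0.0232, -0.0315, -9.4, 0, 0]]}}

```text
t: 37.52
ee_pos: [487.3, -110.9, 197.5]
orientation: [1.791, 0.693, -1.795]
ft_force: [0.4, -1.7, -2.3]
width: 49.1
```

```bash
python3 plan.py 562.3,66.7,180,-2
```

```text
t 37.52 TCP [ 487.3 -110.9  197.5] az -47.8 tilt [-0.14  0.08] w 49.1 F [ 0.4 -1.7 -2.3] q [-0.25  0.28  1.92  0.    0.95  0.59]
[562.3, 66.7, 180.0, -2.0] rows 5
   [0.0035, -0.0162, -0.035, -9.2, 0.0, 0.0]
   [0.0035, -0.0105, -0.0371, -9.2, 0.0, 0.0]
   [0.0035, -0.0044, -0.0383, -9.2, 0.0, 0.0]
   [0.0035, 0.0017, -0.0385, -9.2, 0.0, 0.0]
   [0.0035, 0.0078, -0.0377, -9.2, 0.0, 0.0]
```

Emit:
{"fn": "carry_out", "kwargs": {"commands": [[0.003, -0.0162, -0.035, -9.2, 0, 0], [0.003, -0.0105, -0.0371, -9.2, 0, 0], [0.003, -0.0044, -0.0383, -9.2, 0, 0], [0.003, 0.0017, -0.0385, -9.2, 0, 0], [0.02, 0.006, -0.028, -7, 0, 0], [0.03, 0, 0, 0, 0, 0], [0, 0, 0, 0, 0, 0], [0, 0, 0, 0, 0, 0]]}}

```text
t: 38.52
ee_pos: [557.0, 67.2, 132.6]
orientation: [1.235, 1.196, -1.241]
ft_force: [-0.7, -0.7, -2.7]
width: 49.5
```

```bash
python3 plan.py 562.3,66.7,72.5,-2
```

```text
t 38.52 TCP [557.   67.2 132.6] az -2.2 tilt [-0.32 -0.04] w 49.5 F [-0.7 -0.7 -2.7] q [0.1  0.45 1.83 0.   0.86 0.14]
[562.3, 66.7, 72.5, -2.0] rows 2
   [0.03, 0.0028, 0.0002, -0.1, -0.0, 0.2]
   [0.03, 0.0027, 0.0002, -0.1, -0.0, 0.2]
```

Emit:
{"fn": "carry_out", "kwargs": {"commands": [[0.015, 0.0055, 0.0004, -0.2, 0, 0.3], [0.02, 0, 0, 0, 0, 0], [0.01, 0, 0, 0, 0, 0], [0.005, 0, 0, 0, 0, 0], [0, 0, 0, 0, 0, 0], [0, 0, 0, 0, 0, 0]]}}

```text
t: 39.28
ee_pos: [565.8, 65.1, 83.3]
orientation: [1.241, 1.187, -1.231]
ft_force: [0.1, 0.6, -2.5]
width: 49.2
```

```bash
python3 plan.py 562.3,66.7,72.5,-2
```

```text
t 39.27 TCP [565.8  65.1  83.3] az -2.1 tilt [ 0.38 -0.08] w 49.2 F [ 0.1  0.6 -2.5] q [0.09 0.54 1.84 0.   0.76 0.13]
[562.3, 66.7, 72.5, -2.0] rows 1
   [0.0108, -0.0036, -0.0014, -0.1, -0.1, -0.4]
```

Emit:
{"fn": "carry_out", "kwargs": {"commands": [[0.005, -0.0036, -0.0014, 0, 0, -0.4], [0.003, 0, 0, 0, 0, 0], [0, 0, 0, 0, 0, 0], [0, 0, 0, 0, 0, 0]]}}

```text
t: 39.78
ee_pos: [562.5, 67.0, 75.6]
orientation: [1.238, 1.192, -1.235]
ft_force: [0.1, 0.5, -2.9]
width: 49.5
```

```bash
python3 plan.py 562.3,66.7,72.5,-2
```

```text
t 39.77 TCP [562.5  67.   75.6] az -2.1 tilt [ 0.03 -0.1 ] w 49.5 F [ 0.1  0.5 -2.9] q [0.1  0.55 1.85 0.   0.75 0.13]
[562.3, 66.7, 72.5, -2.0] rows 1
   [0.0031, -0.0002, 0.0003, -0.1, -0.1, -0.0]
```

Emit:
{"fn": "carry_out", "kwargs": {"commands": [[0.0025, 0, 0, 0, 0, 0], [0.001, 0, 0, 0, 0, 0], [0, 0, 0, 0, 0, 0]]}}

```text
t: 40.15
ee_pos: [562.7, 67.0, 72.2]
orientation: [1.238, 1.192, -1.235]
ft_force: [-1.1, 0.8, -0.5]
width: 49.4
```

```bash
python3 plan.py 562.3,66.7,72,-2
```

```text
t 40.15 TCP [562.7  67.   72.2] az -2.1 tilt [ 0.05 -0.1 ] w 49.4 F [-1.1  0.8 -0.5] q [0.1  0.55 1.85 0.   0.74 0.13]
[562.3, 66.7, 72.0, -2.0] rows 1
   [0.0002, -0.0004, 0.0003, -0.1, -0.1, -0.1]
```

Emit:
{"fn": "carry_out", "kwargs": {"commands": [[0, 0, 0, 0, 0, 0], [0, 0, 0, 0, 0, 0], [0, 0, 0, 0, 0, 0], [0, 0, 0, 0, 0, 0]], "grip": 0}}

```text
t: 40.65
ee_pos: [563.6, 67.1, 72.8]
orientation: [1.239, 1.191, -1.234]
ft_force: [0.2, -0.2, 0.3]
width: 85.4
```

```bash
python3 plan.py 562.3,66.7,195,-2 493.8,-304.2,195,-96
```

```text
t 40.65 TCP [563.6  67.1  72.8] az -2.1 tilt [ 0.16 -0.11] w 85.4 F [ 0.2 -0.2  0.3] q [0.1  0.55 1.85 0.   0.74 0.13]
[562.3, 66.7, 195.0, -2.0] rows 3
   [-0.0407, -0.0003, 0.0001, -0.0, -0.0, -0.1]
   [-0.0407, -0.0003, 0.0001, -0.0, -0.0, -0.1]
   [-0.0407, -0.0004, 0.0001, -0.0, -0.0, -0.1]
[493.8, -304.2, 195.0, -96.0] rows 10
   [0.0, -0.0056, 0.0373, 9.4, 0.0, 0.0]
   [0.0, 0.0006, 0.0377, 9.4, 0.0, 0.0]
   [0.0, 0.0068, 0.0371, 9.4, 0.0, 0.0]
   [0.0, 0.0127, 0.0355, 9.4, 0.0, 0.0]
   [0.0, 0.0184, 0.0329, 9.4, 0.0, 0.0]
   [0.0, 0.0235, 0.0295, 9.4, 0.0, 0.0]
   [0.0, 0.028, 0.0253, 9.4, 0.0, 0.0]
   [0.0, 0.0318, 0.0204, 9.4, 0.0, 0.0]
   [0.0, 0.0347, 0.0149, 9.4, 0.0, 0.0]
   [0.0, 0.0366, 0.009, 9.4, 0.0, 0.0]
```

Emit:
{"fn": "carry_out", "kwargs": {"commands": [[-0.035, 0, 0, 0, 0, 0], [-0.05, 0, 0, 0, 0, 0], [-0.038, 0, 0, 0, 0, 0], [0, -0.0056, 0.0373, 9.4, 0, 0], [0, 0.0006, 0.0377, 9.4, 0, 0], [0, 0.0068, 0.0371, 9.4, 0, 0], [0, 0.0127, 0.0355, 9.4, 0, 0], [0, 0.0184, 0.0329, 9.4, 0, 0]]}}

```text
t: 41.65
ee_pos: [527.2, -121.2, 200.4]
orientation: [1.826, 0.656, -1.814]
ft_force: [0.3, -0.6, 0.0]
width: 87.5
```

```bash
python3 plan.py 493.8,-304.2,170,-96
```

```text
t 41.65 TCP [ 527.2 -121.2  200.4] az -50.3 tilt [ 0.16 -0.3 ] w 87.5 F [ 0.3 -0.6  0. ] q [-0.25  0.33  1.84  0.    0.97  0.63]
[493.8, -304.2, 170.0, -96.0] rows 5
   [0.006, 0.0239, 0.0285, 9.1, -0.1, -0.0]
   [0.006, 0.0281, 0.0244, 9.1, -0.1, -0.0]
   [0.0061, 0.0316, 0.0196, 9.1, -0.1, -0.0]
   [0.0061, 0.0343, 0.0143, 9.1, -0.1, -0.0]
   [0.0061, 0.0362, 0.0087, 9.1, -0.1, -0.0]
```

Emit:
{"fn": "carry_out", "kwargs": {"commands": [[0.006, 0.0239, 0.0285, 9.1, 0, 0], [0.006, 0.0281, 0.0244, 9.1, 0, 0], [0.006, 0.0316, 0.0196, 9.1, 0, 0], [0.006, 0.0343, 0.0143, 9.1, 0, 0], [0.015, 0.028, 0.005, 7, 0, 0], [0, 0, 0, 0, 0, 0], [0, 0, 0, 0, 0, 0]]}}

```text
t: 42.52
ee_pos: [493.8, -303.0, 161.0]
orientation: [-2.182, 0.1, 2.165]
ft_force: [0.5, 0.1, -0.5]
width: 87.8
```

```bash
python3 plan.py 493.8,-304.2,66,-96
```

```text
t 42.52 TCP [ 493.8 -303.   161. ] az -95.3 tilt [-0.08 -0.45] w 87.8 F [ 0.5  0.1 -0.5] q [-0.57  0.43  1.78  0.01  0.92  1.09]
[493.8, -304.2, 66.0, -96.0] rows 2
   [0.0475, 0.0007, 0.0003, 0.3, -0.2, 0.0]
   [0.0475, 0.0006, 0.0001, 0.3, -0.2, 0.0]
```

Emit:
{"fn": "carry_out", "kwargs": {"commands": [[0.025, 0.0013, 0.0004, 0.7, -0.4, 0], [0.035, 0, 0, 0, 0, 0], [0.018, 0, 0, 0, 0, 0], [0.008, 0, 0, 0, 0, 0], [0, 0, 0, 0, 0, 0], [0, 0, 0, 0, 0, 0]]}}

```text
t: 43.28
ee_pos: [497.6, -301.3, 77.3]
orientation: [-2.181, 0.104, 2.166]
ft_force: [0.0, -0.5, 0.3]
width: 87.7
```

```bash
python3 plan.py 493.8,-304.2,66,-96
```

```text
t 43.27 TCP [ 497.6 -301.3   77.3] az -95.4 tilt [ 0.07 -0.39] w 87.7 F [ 0.  -0.5  0.3] q [-0.57  0.56  1.82  0.    0.76  1.1 ]
[493.8, -304.2, 66.0, -96.0] rows 1
   [0.0113, 0.0032, 0.0036, 0.6, -0.4, -0.1]
```

Emit:
{"fn": "carry_out", "kwargs": {"commands": [[0.006, 0.0032, 0.0036, 0.6, -0.4, 0], [0.004, 0, 0, 0, 0, 0], [0, 0, 0, 0, 0, 0], [0, 0, 0, 0, 0, 0]]}}

```text
t: 43.78
ee_pos: [494.2, -305.2, 68.1]
orientation: [-2.17, 0.118, 2.166]
ft_force: [0.5, 0.6, 0.8]
width: 87.8
```

```bash
python3 plan.py 493.8,-304.2,66,-96
```

```text
t 43.77 TCP [ 494.2 -305.2   68.1] az -96.1 tilt [ 0.14 -0.1 ] w 87.8 F [0.5 0.6 0.8] q [-0.57  0.57  1.82 -0.    0.75  1.11]
[493.8, -304.2, 66.0, -96.0] rows 1
   [0.0021, -0.001, 0.0005, -0.1, -0.1, -0.1]
```

Emit:
{"fn": "carry_out", "kwargs": {"commands": [[0.002, 0, 0, 0, 0, 0], [0, 0, 0, 0, 0, 0], [0, 0, 0, 0, 0, 0], [0, 0, 0, 0, 0, 0], [0, 0, 0, 0, 0, 0], [0, 0, 0, 0, 0, 0], [0, 0, 0, 0, 0, 0]], "grip": 1}}

```text
t: 44.65
ee_pos: [494.3, -305.1, 66.1]
orientation: [-2.17, 0.118, 2.166]
ft_force: [-0.6, -0.3, -0.3]
width: 44.1
```

```bash
python3 plan.py 493.8,-304.2,185,-96 558.6,-0.5,185,-6.6
```

```text
t 44.65 TCP [ 494.3 -305.1   66.1] az -96.1 tilt [ 0.14 -0.1 ] w 44.1 F [-0.6 -0.3 -0.3] q [-0.57  0.58  1.82 -0.    0.74  1.11]
[493.8, -304.2, 185.0, -96.0] rows 3
   [-0.0396, -0.0002, 0.0001, -0.0, -0.0, -0.0]
   [-0.0396, -0.0002, 0.0001, -0.0, -0.0, -0.0]
   [-0.0396, -0.0003, 0.0002, -0.0, -0.0, -0.0]
[558.6, -0.5, 185.0, -6.6] rows 9
   [0.0, -0.0343, -0.0036, -9.9, 0.0, 0.0]
   [0.0, -0.0332, -0.0095, -9.9, 0.0, 0.0]
   [0.0, -0.031, -0.0151, -9.9, 0.0, 0.0]
   [0.0, -0.028, -0.0202, -9.9, 0.0, 0.0]
   [0.0, -0.0241, -0.0247, -9.9, 0.0, 0.0]
   [0.0, -0.0194, -0.0285, -9.9, 0.0, 0.0]
   [0.0, -0.0142, -0.0314, -9.9, 0.0, 0.0]
   [0.0, -0.0086, -0.0334, -9.9, 0.0, 0.0]
   [0.0, -0.0027, -0.0344, -9.9, 0.0, 0.0]
```

Emit:
{"fn": "carry_out", "kwargs": {"commands": [[-0.035, 0, 0, 0, 0, 0], [-0.045, 0, 0, 0, 0, 0], [-0.035, 0, 0, 0, 0, 0], [0, -0.0343, -0.0036, -9.9, 0, 0], [0, -0.0332, -0.0095, -9.9, 0, 0], [0, -0.031, -0.0151, -9.9, 0, 0], [0, -0.028, -0.0202, -9.9, 0, 0], [0, -0.0241, -0.0247, -9.9, 0, 0]]}}

```text
t: 45.65
ee_pos: [527.8, -132.6, 182.8]
orientation: [1.762, 0.725, -1.765]
ft_force: [0.0, 0.3, -2.2]
width: 44.4
```

```bash
python3 plan.py 558.6,-0.5,165,-6.6
```

```text
t 45.65 TCP [ 527.8 -132.6  182.8] az -45.3 tilt [-0.03  0.09] w 44.4 F [ 0.   0.3 -2.2] q [-0.27  0.36  1.84 -0.    0.94  0.52]
[558.6, -0.5, 165.0, -6.6] rows 4
   [0.0044, -0.018, -0.0287, -9.7, 0.0, 0.0]
   [0.0044, -0.013, -0.0313, -9.7, 0.0, 0.0]
   [0.0044, -0.0075, -0.0331, -9.7, 0.0, 0.0]
   [0.0044, -0.0019, -0.0339, -9.7, 0.0, 0.0]
```

Emit:
{"fn": "carry_out", "kwargs": {"commands": [[0, -0.018, -0.0287, -9.7, 0, 0], [0, -0.013, -0.0313, -9.7, 0, 0], [0, -0.0075, -0.0331, -9.7, 0, 0], [0, 0, -0.022, -7, 0, 0], [0, 0, 0, 0, 0, 0], [0, 0, 0, 0, 0, 0]]}}

```text
t: 46.4
ee_pos: [554.7, -6.3, 181.1]
orientation: [1.306, 1.144, -1.314]
ft_force: [-0.5, -0.1, -2.0]
width: 44.4
```

```bash
python3 plan.py 558.6,-0.5,130,-6.6
```

```text
t 46.40 TCP [554.7  -6.3 181.1] az -7.9 tilt [-0.29  0.08] w 44.4 F [-0.5 -0.1 -2. ] q [-0.03  0.38  1.82 -0.    0.95  0.11]
[558.6, -0.5, 130.0, -6.6] rows 1
   [0.0511, 0.0033, -0.0063, -1.3, 0.1, 0.3]
```

Emit:
{"fn": "carry_out", "kwargs": {"commands": [[0.02, 0.0033, -0.0063, -1.3, 0, 0.3], [0.035, 0, 0, 0, 0, 0], [0.025, 0, 0, 0, 0, 0], [0.012, 0, 0, 0, 0, 0], [0, 0, 0, 0, 0, 0], [0, 0, 0, 0, 0, 0]]}}

```text
t: 47.15
ee_pos: [559.5, -5.5, 88.3]
orientation: [1.302, 1.143, -1.301]
ft_force: [0.1, -0.9, -2.1]
width: 44.1
```

```bash
python3 plan.py 558.6,-0.5,66,-6.6
```

```text
t 47.15 TCP [559.5  -5.5  88.3] az -7.2 tilt [0.17 0.1 ] w 44.1 F [ 0.1 -0.9 -2.1] q [-0.03  0.52  1.86 -0.    0.76  0.1 ]
[558.6, -0.5, 66.0, -6.6] rows 1
   [0.0223, -0.0015, -0.0048, -0.6, 0.1, -0.2]
```

Emit:
{"fn": "carry_out", "kwargs": {"commands": [[0.008, -0.0015, -0.0048, -0.6, 0.1, -0.2], [0.007, 0, 0, 0, 0, 0], [0.003, 0, 0, 0, 0, 0], [0, 0, 0, 0, 0, 0], [0, 0, 0, 0, 0, 0]]}}

```text
t: 47.78
ee_pos: [559.8, -0.0, 70.8]
orientation: [1.295, 1.151, -1.292]
ft_force: [0.4, 0.5, -2.2]
width: 44.0
```

```bash
python3 plan.py 558.6,-0.5,66,-6.6
```

```text
t 47.77 TCP [559.8  -0.   70.8] az -6.6 tilt [ 0.14 -0.03] w 44.0 F [ 0.4  0.5 -2.2] q [-0.02  0.55  1.86  0.    0.73  0.09]
[558.6, -0.5, 66.0, -6.6] rows 1
   [0.0048, -0.0012, 0.0006, -0.0, -0.0, -0.1]
```

Emit:
{"fn": "carry_out", "kwargs": {"commands": [[0.003, -0.0012, 0.0006, 0, 0, 0], [0.001, 0, 0, 0, 0, 0], [0, 0, 0, 0, 0, 0], [0, 0, 0, 0, 0, 0]]}}

```text
t: 48.28
ee_pos: [558.6, -0.6, 66.8]
orientation: [1.295, 1.151, -1.291]
ft_force: [-0.1, -0.6, -1.9]
width: 44.1
```

```bash
python3 plan.py 558.6,-0.5,66,-6.6
```

```text
t 48.27 TCP [558.6  -0.6  66.8] az -6.6 tilt [ 0.16 -0.03] w 44.1 F [-0.1 -0.6 -1.9] q [-0.02  0.55  1.87  0.    0.72  0.09]
[558.6, -0.5, 66.0, -6.6] rows 1
   [0.0008, -0.0, -0.0001, -0.0, -0.0, -0.2]
```

Emit:
{"fn": "carry_out", "kwargs": {"commands": [[0.0015, 0, 0, 0, 0, 0], [0, 0, 0, 0, 0, 0]]}}

```text
t: 48.52
ee_pos: [558.8, -0.7, 66.0]
orientation: [1.295, 1.15, -1.291]
ft_force: [-0.0, -0.9, -0.7]
width: 43.9
```

Emit:
{"fn": "carry_out", "kwargs": {"commands": [[0, 0, 0, 0, 0, 0], [0, 0, 0, 0, 0, 0], [0, 0, 0, 0, 0, 0], [0, 0, 0, 0, 0, 0]], "grip": 0}}

```text
t: 49.02
ee_pos: [559.4, -0.7, 66.3]
orientation: [1.296, 1.149, -1.29]
ft_force: [-0.8, -0.8, -0.3]
width: 80.6
```

```bash
python3 plan.py 558.6,-0.5,185,-6.6 574,-312.5,185,-96
```

```text
t 49.02 TCP [559.4  -0.7  66.3] az -6.6 tilt [ 0.26 -0.03] w 80.6 F [-0.8 -0.8 -0.3] q [-0.02  0.55  1.87  0.    0.72  0.09]
[558.6, -0.5, 185.0, -6.6] rows 3
   [-0.0396, -0.0001, -0.0, -0.0, -0.0, -0.1]
   [-0.0396, -0.0002, -0.0, -0.0, -0.0, -0.1]
   [-0.0396, -0.0002, -0.0, -0.0, -0.0, -0.1]
[574.0, -312.5, 185.0, -96.0] rows 9
   [0.0, 0.0057, 0.0342, 9.9, 0.0, 0.0]
   [0.0, 0.0115, 0.0327, 9.9, 0.0, 0.0]
   [0.0, 0.017, 0.0303, 9.9, 0.0, 0.0]
   [0.0, 0.0219, 0.0269, 9.9, 0.0, 0.0]
   [0.0, 0.0263, 0.0227, 9.9, 0.0, 0.0]
   [0.0, 0.0298, 0.0178, 9.9, 0.0, 0.0]
   [0.0, 0.0324, 0.0124, 9.9, 0.0, 0.0]
   [0.0, 0.0341, 0.0066, 9.9, 0.0, 0.0]
   [0.0, 0.0347, 0.0007, 9.9, 0.0, 0.0]
```

Emit:
{"fn": "carry_out", "kwargs": {"commands": [[-0.035, 0, 0, 0, 0, 0], [-0.045, 0, 0, 0, 0, 0], [-0.035, 0, 0, 0, 0, 0], [0, 0.0057, 0.0342, 9.9, 0, 0], [0, 0.0115, 0.0327, 9.9, 0, 0], [0, 0.017, 0.0303, 9.9, 0, 0], [0, 0.0219, 0.0269, 9.9, 0, 0], [0, 0.0263, 0.0227, 9.9, 0, 0]]}}

```text
t: 50.02
ee_pos: [566.6, -176.7, 185.6]
orientation: [1.903, 0.553, -1.893]
ft_force: [0.6, -0.3, 0.6]
width: 87.7
```

```bash
python3 plan.py 574,-312.5,160,-96
```

```text
t 50.02 TCP [ 566.6 -176.7  185.6] az -57.4 tilt [ 0.18 -0.25] w 87.7 F [ 0.6 -0.3  0.6] q [-0.32  0.42  1.73  0.    0.98  0.68]
[574.0, -312.5, 160.0, -96.0] rows 4
   [0.0064, 0.0296, 0.0168, 9.7, -0.1, -0.0]
   [0.0064, 0.032, 0.0116, 9.7, -0.1, -0.0]
   [0.0064, 0.0335, 0.006, 9.7, -0.1, -0.0]
   [0.0064, 0.034, 0.0003, 9.7, -0.1, -0.0]
```

Emit:
{"fn": "carry_out", "kwargs": {"commands": [[0.006, 0.0296, 0.0168, 9.7, 0, 0], [0.006, 0.032, 0.0116, 9.7, 0, 0], [0.006, 0.0335, 0.006, 9.7, 0, 0], [0.02, 0.026, 0, 7, 0, 0], [0.02, 0, 0, 0, 0, 0], [0, 0, 0, 0, 0, 0], [0, 0, 0, 0, 0, 0]]}}

```text
t: 50.9
ee_pos: [572.5, -309.8, 125.9]
orientation: [-2.186, 0.089, 2.173]
ft_force: [-0.5, -0.0, 0.4]
width: 88.2
```

```bash
python3 plan.py 574,-312.5,61,-96
```

```text
t 50.90 TCP [ 572.5 -309.8  125.9] az -94.7 tilt [-0.02 -0.33] w 88.2 F [-0.5 -0.   0.4] q [-0.52  0.57  1.63  0.    0.93  1.14]
[574.0, -312.5, 61.0, -96.0] rows 2
   [0.0324, 0.0013, -0.0007, 0.6, -0.2, 0.0]
   [0.0324, 0.0013, -0.0008, 0.6, -0.2, 0.0]
```

Emit:
{"fn": "carry_out", "kwargs": {"commands": [[0.018, 0.0026, -0.0015, 1.3, -0.3, 0], [0.022, 0, 0, 0, 0, 0], [0.012, 0, 0, 0, 0, 0], [0.005, 0, 0, 0, 0, 0], [0, 0, 0, 0, 0, 0], [0, 0, 0, 0, 0, 0]]}}

```text
t: 51.65
ee_pos: [576.0, -311.1, 67.9]
orientation: [-2.172, 0.113, 2.165]
ft_force: [-0.9, -0.1, 0.1]
width: 88.0
```

```bash
python3 plan.py 574,-312.5,61,-96
```

```text
t 51.65 TCP [ 576.  -311.1   67.9] az -95.9 tilt [ 0.05 -0.18] w 88.0 F [-0.9 -0.1  0.1] q [-0.51  0.66  1.64  0.    0.84  1.16]
[574.0, -312.5, 61.0, -96.0] rows 1
   [0.0069, 0.0016, 0.0019, 0.1, -0.2, -0.0]
```

Emit:
{"fn": "carry_out", "kwargs": {"commands": [[0.004, 0.0016, 0.0019, 0.1, -0.2, 0], [0.002, 0, 0, 0, 0, 0], [0, 0, 0, 0, 0, 0], [0, 0, 0, 0, 0, 0]]}}

```text
t: 52.15
ee_pos: [574.4, -313.1, 62.7]
orientation: [-2.169, 0.116, 2.167]
ft_force: [-0.5, -0.0, -0.6]
width: 88.1
```

Emit:
{"fn": "carry_out", "kwargs": {"commands": [[0, 0, 0, 0, 0, 0], [0, 0, 0, 0, 0, 0], [0, 0, 0, 0, 0, 0], [0, 0, 0, 0, 0, 0], [0, 0, 0, 0, 0, 0]], "grip": 1}}

```text
t: 52.78
ee_pos: [574.5, -313.0, 62.9]
orientation: [-2.17, 0.116, 2.167]
ft_force: [0.4, 0.0, -0.1]
width: 59.5
```

```bash
python3 plan.py 574,-312.5,160,-96 556.5,-70.4,160,-2
```

```text
t 52.77 TCP [ 574.5 -313.    62.9] az -96.0 tilt [ 0.09 -0.08] w 59.5 F [ 0.4  0.  -0.1] q [-0.52  0.66  1.64 -0.    0.83  1.16]
[574.0, -312.5, 160.0, -96.0] rows 2
   [-0.0485, -0.0001, 0.0002, -0.0, -0.0, -0.0]
   [-0.0485, -0.0002, 0.0003, -0.0, -0.0, -0.0]
[556.5, -70.4, 160.0, -2.0] rows 10
   [0.0, -0.0239, 0.0043, -9.4, -0.0, -0.0]
   [0.0, -0.0243, 0.0003, -9.4, -0.0, -0.0]
   [0.0, -0.024, -0.0037, -9.4, -0.0, -0.0]
   [0.0, -0.0231, -0.0075, -9.4, -0.0, -0.0]
   [0.0, -0.0215, -0.0112, -9.4, -0.0, -0.0]
   [0.0, -0.0194, -0.0146, -9.4, -0.0, -0.0]
   [0.0, -0.0168, -0.0175, -9.4, -0.0, -0.0]
   [0.0, -0.0137, -0.02, -9.4, -0.0, -0.0]
   [0.0, -0.0102, -0.022, -9.4, -0.0, -0.0]
   [0.0, -0.0065, -0.0234, -9.4, -0.0, -0.0]
```

Emit:
{"fn": "carry_out", "kwargs": {"commands": [[-0.035, 0, 0, 0, 0, 0], [-0.055, 0, 0, 0, 0, 0], [-0.035, 0, 0, 0, 0, 0], [0, -0.0239, 0.0043, -9.4, 0, 0], [0, -0.0243, 0.0003, -9.4, 0, 0], [0, -0.024, -0.0037, -9.4, 0, 0], [0, -0.0231, -0.0075, -9.4, 0, 0], [0, -0.0215, -0.0112, -9.4, 0, 0]]}}

```text
t: 53.78
ee_pos: [560.6, -188.8, 187.1]
orientation: [1.787, 0.697, -1.798]
ft_force: [0.4, 0.3, -3.1]
width: 59.4
```

```bash
python3 plan.py 556.5,-73,180,-2
```

```text
t 53.77 TCP [ 560.6 -188.8  187.1] az -47.7 tilt [-0.35  0.23] w 59.4 F [ 0.4  0.3 -3.1] q [-0.34  0.42  1.73 -0.    1.    0.49]
[556.5, -73.0, 180.0, -2.0] rows 5
   [0.0015, -0.0177, -0.015, -9.1, 0.0, 0.1]
   [0.0014, -0.0151, -0.0176, -9.1, 0.0, 0.1]
   [0.0014, -0.0121, -0.0198, -9.1, 0.0, 0.1]
   [0.0014, -0.0088, -0.0214, -9.1, 0.0, 0.1]
   [0.0014, -0.0053, -0.0226, -9.1, 0.0, 0.1]
```

Emit:
{"fn": "carry_out", "kwargs": {"commands": [[0, -0.0177, -0.015, -9.1, 0, 0], [0, -0.0151, -0.0176, -9.1, 0, 0], [0, -0.0121, -0.0198, -9.1, 0, 0], [0, -0.0088, -0.0214, -9.1, 0, 0], [0, -0.003, -0.016, -7, 0, 0], [0, 0, 0, 0, 0, 0], [0, 0, 0, 0, 0, 0]]}}

```text
t: 54.65
ee_pos: [552.3, -74.8, 183.8]
orientation: [1.241, 1.198, -1.256]
ft_force: [0.6, -0.4, -3.8]
width: 59.7
```

```bash
python3 plan.py 556.5,-70.4,180,-2
```

```text
t 54.65 TCP [552.3 -74.8 183.8] az -2.9 tilt [-0.86 -0.13] w 59.7 F [ 0.6 -0.4 -3.8] q [-0.16  0.38  1.8   0.    0.97 -0.11]
[556.5, -70.4, 180.0, -2.0] rows 1
   [0.0037, 0.004, -0.0046, -0.9, -0.1, 0.9]
```

Emit:
{"fn": "carry_out", "kwargs": {"commands": [[0.02, 0.004, -0.0046, -0.9, 0, 0.9], [0.035, 0, 0, 0, 0, 0], [0.025, 0, 0, 0, 0, 0], [0.012, 0, 0, 0, 0, 0], [0, 0, 0, 0, 0, 0], [0, 0, 0, 0, 0, 0]]}}

```text
t: 55.4
ee_pos: [558.4, -74.5, 90.7]
orientation: [1.247, 1.184, -1.24]
ft_force: [-0.3, 0.6, -3.5]
width: 59.5
```

```bash
python3 plan.py 556.5,-70.4,62.5,-2
```

```text
t 55.40 TCP [558.4 -74.5  90.7] az -2.7 tilt [ 0.27 -0.07] w 59.5 F [-0.3  0.6 -3.5] q [-0.15  0.52  1.85  0.    0.77 -0.11]
[556.5, -70.4, 62.5, -2.0] rows 1
   [0.0282, -0.0023, -0.004, -0.7, -0.1, -0.3]
```

Emit:
{"fn": "carry_out", "kwargs": {"commands": [[0.01, -0.0023, -0.004, -0.7, 0, -0.3], [0.01, 0, 0, 0, 0, 0], [0.004, 0, 0, 0, 0, 0], [0, 0, 0, 0, 0, 0], [0, 0, 0, 0, 0, 0]]}}

```text
t: 56.02
ee_pos: [557.5, -70.1, 66.7]
orientation: [1.236, 1.192, -1.232]
ft_force: [0.5, -0.1, -3.7]
width: 59.8
```

```bash
python3 plan.py 556.5,-70.4,62.5,-2
```

```text
t 56.02 TCP [557.5 -70.1  66.7] az -2.0 tilt [ 0.13 -0.05] w 59.8 F [ 0.5 -0.1 -3.7] q [-0.15  0.56  1.86  0.    0.72 -0.11]
[556.5, -70.4, 62.5, -2.0] rows 1
   [0.0042, -0.001, 0.0003, 0.0, -0.1, -0.1]
```

Emit:
{"fn": "carry_out", "kwargs": {"commands": [[0.0025, -0.001, 0.0003, 0, 0, 0], [0.001, 0, 0, 0, 0, 0], [0, 0, 0, 0, 0, 0], [0, 0, 0, 0, 0, 0]]}}

```text
t: 56.52
ee_pos: [556.7, -70.5, 63.4]
orientation: [1.237, 1.191, -1.232]
ft_force: [-0.6, -0.7, -2.5]
width: 59.5
```

```bash
python3 plan.py 556.5,-70.4,62.5,-2
```

```text
t 56.52 TCP [556.7 -70.5  63.4] az -2.0 tilt [ 0.17 -0.04] w 59.5 F [-0.6 -0.7 -2.5] q [-0.15  0.56  1.86  0.    0.72 -0.11]
[556.5, -70.4, 62.5, -2.0] rows 1
   [0.0009, -0.0002, -0.0001, 0.0, -0.0, -0.2]
```

Emit:
{"fn": "carry_out", "kwargs": {"commands": [[0.0013, 0, 0, 0, 0, 0], [0, 0, 0, 0, 0, 0]]}}

```text
t: 56.78
ee_pos: [557.1, -70.6, 63.0]
orientation: [1.237, 1.19, -1.232]
ft_force: [0.6, -0.5, -3.6]
width: 59.6
```

Emit:
{"fn": "carry_out", "kwargs": {"commands": [[0, 0, 0, 0, 0, 0], [0, 0, 0, 0, 0, 0], [0, 0, 0, 0, 0, 0], [0, 0, 0, 0, 0, 0]], "grip": 0}}

```text
t: 57.28
ee_pos: [558.2, -70.8, 63.7]
orientation: [1.238, 1.189, -1.23]
ft_force: [0.6, -0.0, 0.1]
width: 87.7
```

Emit:
{"fn": "carry_out", "kwargs": {"commands": [[-0.035, 0, 0, 0, 0, 0], [-0.05, 0, 0, 0, 0, 0], [-0.045, 0, 0, 0, 0, 0], [0, -0.015, 0.05, 5, 0, 0], [0, -0.015, 0.05, 5, 0, 0], [0, -0.015, 0.05, 5, 0, 0], [0, -0.015, 0.05, 5, 0, 0], [0, 0, 0.04, 5, 0, 0]]}}

```text
t: 58.28
ee_pos: [449.2, -298.2, 198.3]
orientation: [1.556, 0.937, -1.544]
ft_force: [0.6, 0.3, 0.8]
width: 88.2
```

Emit:
{"fn": "carry_out", "kwargs": {"commands": [[0, 0, 0.04, 0, 0, 0], [0, 0, 0.02, 0, 0, 0], [0, 0, 0, 0, 0, 0], [0, 0, 0, 0, 0, 0]]}}

```text
t: 58.78
ee_pos: [419.3, -355.0, 198.3]
orientation: [1.561, 0.933, -1.548]
ft_force: [0.6, 0.7, -0.1]
width: 87.8
```

```bash
python3 - <<'E'
from h import *
from plan import st
st(); snap('top','top6');snap('side','side6')
g=lambda n,a,b,c,d:cv2.imread(f'pics/{n}.png')[b:d,a:c]
f=lambda i:cv2.resize(i,None,fx=3.4,fy=3.4,interpolation=cv2.INTER_CUBIC)
A=np.hstack([f(g('top',210,160,320,245)),f(g('top6',210,160,320,245))]);B=np.hstack([f(g('side',200,140,310,225)),f(g('side6',200,140,310,225))])
cv2.imwrite('pics/v6.png',np.vstack([A,B]))
# shift of each object between start and now, by masked phase/ECC
for n,m,boxes in (('top','top6',{'can':(222,198,252,229),'bottle':(252,202,279,229),'jar':(279,203,311,232),'sheetdish':(240,168,290,198)}),('side','side6',{'can':(213,142,243,172),'bottle':(220,162,247,184),'jar':(221,185,260,244)})):
    p=cv2.cvtColor(cv2.imread(f'pics/{n}.png'),6).astype(np.float32);q=cv2.cvtColor(cv2.imread(f'pics/{m}.png'),6).astype(np.float32)
    for k,(a,b,c,d) in boxes.items():
        W=np.eye(2,3,dtype=np.float32)
        try: cc,W=cv2.findTransformECC(p[b:d,a:c],q[b-6:d+6,a-6:c+6],np.array([[1,0,6],[0,1,6]],np.float32),cv2.MOTION_TRANSLATION,(3,200,1e-6),None,3); print(n,k,'%.3f'%cc,(W[:,2]-6).round(2))
        except Exception as e: print(n,k,'fail')
E
```

```text
t 58.77 TCP [ 419.3 -355.   198.3] az -27.7 tilt [ 0.53 -0.14] w 87.8 F [ 0.6  0.7 -0.1] q [-0.73  0.34  1.82  0.01  0.97 -0.25]
top can 0.999 [ 0.   -0.19]
top bottle 0.996 [0.53 0.25]
top jar 0.945 [-0.3 -0.3]
top sheetdish 0.090 [2.17 4.84]
side can 0.765 [-16.24  -8.6 ]
side bottle 0.762 [2.17 6.12]
side jar 0.626 [0.69 0.41]
```

View pics/v6.png

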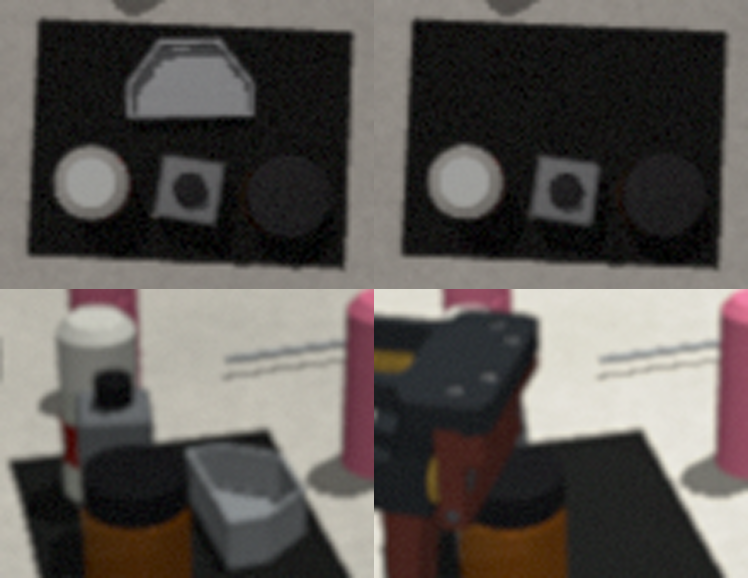

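```bash
python3 -c "
from workcell import ctrl
print(ctrl.close_job())"
```

```text
the job is handed in; nothing more can be done
None
```

I moved the jar, bottle and can onto the blue mat, nested the screw dish in the dark base dish, and put all three containers back. I handed the job in at about 59 s of the 144 s allowed. The arm was clear of everything.

- **On the mat:** a side picture showed all three containers standing there together before I fetched the dish.
- **Dish:** after release, an outline overlay matched the dish rim at the nest's position and yaw in the top view. The side view showed the same small offset for dish and nest, so I took it as a calibration error. The gripper let go at the height expected for a fully seated dish, and the force reading had dropped as it touched down. I did not recheck the dish at the very end.
- **Containers:** comparing the start and end top pictures, the shifts are about 0.5 mm for the can, 1.5 mm for the bottle and 1 mm for the jar. In the top view all three look upright and turned as before.
- **Check that failed:** the matching side-view comparison gave no usable result, because the arm hid the can and bottle. Their uprightness therefore rests on the top view alone.
- **Left alone:** I did not handle the multimeter, charger or screwdriver, though the final pictures did not check them specifically.

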